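# Fill the sloping feed rail with sled shoes and clear the bench

### The job

Load every T-shaped beech shoe into the sloping feed rail from its open upper end, all with the toe (the flat end without the rib) downhill, and push them fully home so that they sit tight one behind the other against the end stop; once they are all in, swing the keeper shut across the mouth. Also clear the bench: the straight battens go into the low plywood tray and the round discs into the square cardboard box. Leave the glue bottle, the tin and the screwdriver alone.

Things in the scene. Friction and masses are not known exactly. Their poses are not given: they have to be found in the camera images.
- rail: Fixed aluminium feed rail, a channel sloping along body y: +y uphill (open mouth, robot's left), -y downhill (end stop); tilted 0.21 rad about body x. Origin: on the bench under its middle; channel floor meets the end stop at (0,-160,22) mm. Along the slope from the stop: 0-220 mm tube with lips (see place1), 220-320 mm open loading bed, walls 21 mm high flaring from 50 to 58 mm apart, uphill end open.
- keeper (a joint): Steel keeper bar, 14 mm wide, 100 mm long, top 35 mm above the channel floor; turns about an axis square to that floor, 55 mm to the rail's +x side, 232 mm up the slope. 0 rad: open, pointing uphill beside the bed (negative: leaning outward). 1.57 (stop): shut, straight across the bed, pointing to the robot. Counter-clockwise from above shuts it; about 1 N at the knob, stays where left.
- keeper_knob (a point): Centre of the upright round black knob on the keeper (18 mm diameter, 30 mm tall, axis square to the rail floor), 65 mm from the pivot axis; it lies 50 mm above the channel floor's plane.
- tray: Fixed low plywood tray, open on top, 180 x 130 x 40 mm (x, y, z), walls and floor 6 mm. For battens. Origin: underside centre.
- box: Fixed square cardboard box, open on top, 140 x 140 x 60 mm, walls and floor 6 mm. For discs. Origin: underside centre.
- place1 (a point): Where the rib centre of the shoe number 1 from the end stop lies when it is home (shoes tight one behind the other, 70 mm apart). The tube's channel is 50 mm wide; two lips overhang it 16 mm above its floor (5 mm thick, top at 21 mm) and leave a 30 mm slot for the ribs. Shoes do not slide by themselves; each needs a push of about 1 N.
- place1_toe (a point): Where the toe point of that shoe number 1 then lies (on the rail's mid-line).
- place2 (a point): Where the rib centre of the shoe number 2 from the end stop lies when it is home (shoes tight one behind the other, 70 mm apart).
- place2_toe (a point): Where the toe point of that shoe number 2 then lies (on the rail's mid-line).
- place3 (a point): Where the rib centre of the shoe number 3 from the end stop lies when it is home (shoes tight one behind the other, 70 mm apart).
- place3_toe (a point): Where the toe point of that shoe number 3 then lies (on the rail's mid-line).
- shoe_a_rib (a point): Beech shoe A, may be absent. Foot: plate 70 long (x) x 46 wide (y) x 12 mm thick. On its rear half stands a rib 35 long x 24 wide x 38 mm tall (shoe 50 mm tall in all), flush with the heel end. This point: centre of the rib, 31 mm above the underside, 17.5 mm behind the foot's middle. x axis points from heel to toe, z up.
- shoe_a_toe (a point): Middle of the toe (front) end of shoe A's foot, 6 mm above its underside.
- shoe_b_rib (a point): Beech shoe B, may be absent. Foot: plate 70 long (x) x 46 wide (y) x 12 mm thick. On its rear half stands a rib 35 long x 24 wide x 38 mm tall (shoe 50 mm tall in all), flush with the heel end. This point: centre of the rib, 31 mm above the underside, 17.5 mm behind the foot's middle. x axis points from heel to toe, z up.
- shoe_b_toe (a point): Middle of the toe (front) end of shoe B's foot, 6 mm above its underside.
- shoe_c_rib (a point): Beech shoe C, may be absent. Foot: plate 70 long (x) x 46 wide (y) x 12 mm thick. On its rear half stands a rib 35 long x 24 wide x 38 mm tall (shoe 50 mm tall in all), flush with the heel end. This point: centre of the rib, 31 mm above the underside, 17.5 mm behind the foot's middle. x axis points from heel to toe, z up.
- shoe_c_toe (a point): Middle of the toe (front) end of shoe C's foot, 6 mm above its underside.
- batten_a_mid (a point): Centre of beech batten A, a plain straight bar 100 long (x) x 28 wide (y) x 36 mm tall (z); may be absent.
- disc_a_mid (a point): Centre of round beech disc A, 60 mm diameter, 30 mm thick, lying flat; may be absent.
- batten_b_mid (a point): Centre of beech batten B, a plain straight bar 100 long (x) x 28 wide (y) x 36 mm tall (z); may be absent.
- disc_b_mid (a point): Centre of round beech disc B, 60 mm diameter, 30 mm thick, lying flat; may be absent.
- glue: Bystander: white glue bottle 60 mm diameter, 160 mm tall. Origin: underside centre.
- tin: Bystander: steel tin 70 mm diameter, 70 mm tall. Origin: underside centre.
- screwdriver: Bystander: screwdriver lying along y on the bench beyond the rail.

How it is judged (in metres and radians):
On the way, in this order (a step that is already met when the one before it is completed fails the run):
1. every shoe is home in the rail, toe downhill, tight one behind the other from the end stop (((distance between shoe_a_rib and place1 below 0.009 m and distance between shoe_a_toe and place1_toe below 0.009 m) or (distance between shoe_a_rib and place2 below 0.009 m and distance between shoe_a_toe and place2_toe below 0.009 m) or (distance between shoe_a_rib and place3 below 0.009 m and distance between shoe_a_toe and place3_toe below 0.009 m)) and ((distance between shoe_b_rib and place1 below 0.009 m and distance between shoe_b_toe and place1_toe below 0.009 m) or (distance between shoe_b_rib and place2 below 0.009 m and distance between shoe_b_toe and place2_toe below 0.009 m) or (distance between shoe_b_rib and place3 below 0.009 m and distance between shoe_b_toe and place3_toe below 0.009 m)) and ((distance between shoe_c_rib and place1 below 0.009 m and distance between shoe_c_toe and place1_toe below 0.009 m) or (distance between shoe_c_rib and place2 below 0.009 m and distance between shoe_c_toe and place2_toe below 0.009 m) or (distance between shoe_c_rib and place3 below 0.009 m and distance between shoe_c_toe and place3_toe below 0.009 m)) and ((distance between shoe_a_rib and place1 below 0.009 m and distance between shoe_a_toe and place1_toe below 0.009 m) or (distance between shoe_b_rib and place1 below 0.009 m and distance between shoe_b_toe and place1_toe below 0.009 m) or (distance between shoe_c_rib and place1 below 0.009 m and distance between shoe_c_toe and place1_toe below 0.009 m)) and ((distance between shoe_a_rib and place2 below 0.009 m and distance between shoe_a_toe and place2_toe below 0.009 m) or (distance between shoe_b_rib and place2 below 0.009 m and distance between shoe_b_toe and place2_toe below 0.009 m) or (distance between shoe_c_rib and place2 below 0.009 m and distance between shoe_c_toe and place2_toe below 0.009 m))), for 0.2 s.
2. the keeper is then swung shut (value of joint keeper above 1.45 rad), for 0.2 s.
At the end, for the whole second after the job is handed in: All shoes in the rail, toe downhill, rib and toe each within 9 mm of a home place, the two places nearest the end stop filled; keeper beyond 1.45 rad; all battens lie in the tray, all discs in the box (all of step 1 and value of joint keeper above 1.45 rad and x of batten_a_mid in the frame of tray between -0.08 and 0.08 m and y of batten_a_mid in the frame of tray between -0.055 and 0.055 m and z of batten_a_mid in the frame of tray between 0 and 0.07 m and x of disc_a_mid in the frame of box between -0.06 and 0.06 m and y of disc_a_mid in the frame of box between -0.06 and 0.06 m and z of disc_a_mid in the frame of box between 0 and 0.07 m and x of batten_b_mid in the frame of tray between -0.08 and 0.08 m and y of batten_b_mid in the frame of tray between -0.055 and 0.055 m and z of batten_b_mid in the frame of tray between 0 and 0.07 m and x of disc_b_mid in the frame of box between -0.06 and 0.06 m and y of disc_b_mid in the frame of box between -0.06 and 0.06 m and z of disc_b_mid in the frame of box between 0 and 0.07 m); the robot touches nothing.
It fails at once if a bystander is moved by more than 5 cm or knocked over (distance of any of glue, tin, screwdriver from where it was at the start of the episode above 0.05 m or angle between any of glue, tin, screwdriver's own z axis and vertical above 0.6 rad).
Of shoe_a, shoe_b, shoe_c only 2 to 3 are there at a start; the rules pass over those that are not, and their reading is None.
Of batten_a, batten_b, disc_a, disc_b only 2 to 3 are there at a start; the rules pass over those that are not, and their reading is None.
At some moment in a run one of shoe_a, shoe_b, shoe_c, batten_a, batten_b, disc_a, disc_b may be knocked a few centimetres aside while the robot is not near it.
It also fails if it takes over 210 s, if anything falls off the work surface, if the arm or the gripper's body presses on something with over 40 N, if the wrist force passes 120 N, or if a joint passes its speed limit or range.

### The arm

A 6-joint arm with a two-finger parallel gripper is mounted at the origin on the work surface. World frame = base frame: x ahead of the robot, y to its left, z up, the work surface at z = 0. Lengths are in m, angles in degrees, forces in N, time in s.
With the tool pointing down it reaches from about 0.375 to 0.9 m from the base axis. Payload 3.1 kg.
Tool frame: the origin (TCP) lies where the fingers leave the gripper's body, on its centre line; the fingertips stand 70 mm ahead of it and the grasp point (between the pads) lies 51 mm ahead of it; z points along the fingers, y is the line along which they close (so a half turn about z gives the same grasp; the last joint's range is limited). The gripper opens to 87 mm and grips with 3 to 60 N. Pads are 19 mm wide; open, the fingers measure 117 mm over their backs; the gripper's body (75 mm by 190 mm) begins 51 mm behind the grasp point.
Start: joints at [66.778, 30.224, 82.088, -0, 67.689, -10.227], TCP at [0.14, 0.609, 0.292] pointing down, gripper open.
Joint ranges: [-176.69, 176.69], [-43.24, 126.21], [12.49, 139.97], [-82, 262], [0, 151.66], [-163.58, 163.58]. Speed limits (degrees/s): [159.86, 159.86, 180, 180, 180, 180].

### API

Orientations are given as a 3x3 rotation matrix whose columns are the frame's x, y, z axes.
In Python, from plant import manip gives the robot as it stands.
- The arm moves only by the tool arm_command, never from a script. Its argument "rows" is a list of rows, each an object with "translation": the shift along the world's x, y, z in units of 25 mm (1.0 is 25 mm), a list of three; "twist": the turn, a rotation vector about the world's x, y, z in units of 10 degrees (1.0 is 10 degrees), a list of three; "claw": the finger opening in mm, from 0 to 87. In form: [{"translation": [x, y, z], "twist": [rx, ry, rz], "claw": claw}, ...]. A call has 1 to 5 rows; each row is the pose to reach, as a shift and turn from the pose commanded when the call began; what a row does not reach only later rows make up. A row lasts 1/8 s, in which the tool goes at most 62.5 mm and 10.7 degrees, less where a joint would pass 70% of its speed; a pose out of reach is approached as far as the arm can. A call with a gripper value outside its range is refused whole. The fingers move at their own pace and stop on an object; the grip force is fixed at half the most. Time passes only in rows, so rows that repeat a pose let the fingers close. It gives the time, the measured TCP pose, the force, the opening and the grip force at its end, in the units of the state.
- manip.sense(): the state, without advancing time (a new reading comes with each control period).
- manip.snapshot(name): name is "scene" or "side" or "wrist"; returns (picture, depth): 400x640x3 uint8, red, green, blue; 400x640 float32, m along the optical axis (not along the pixel's ray), 0 where there is no reading.
- manip.camera_info(name): a dict with "camera_matrix" (3x3 intrinsics, pixels), "origin" and "attitude" of the camera in the world. Camera axes: x right, y down, z forward; pixel columns grow to the right and rows downward; lengths in m; the calibration is good to about 2 mm. A picture is of the moment at which its call begins: read the wrist's pose just before it. camera_info takes no time and is no camera call; for the wrist camera it gives the pose at the moment of the call.
- manip.finish_job(): hands the job in; it is judged then, once.
The state is a dict: "clock": time; "joints": joint angles; "qvel": joint speeds; "joint_efforts": joint torques, N m; "tcp_pos": TCP position; "eef_rot": TCP orientation; "wrist_force": force on the tool from outside, world axes, zero at the start; "ft_torque": the same for the moment, N m; "opening": finger opening in m; "finger_force": force on a finger pad.
Only numpy, scipy, OpenCV 4.12 (cv2) and the standard library are available. Lean on these libraries where they do the work, as an engineer would, in place of code of your own. Each camera call takes 0.05 s, during which the arm holds its last target. There are 200 camera calls.

## Working session

There is one attempt and no reset: what is moved stays moved. The work goes in short steps, Python scripts to look and compute and a tool call to move; the robot and the scene stay as the last step left them, time stands still between calls to the robot, and variables do not carry over. Pictures are saved under pics/ and viewed, at most 14 in all, crops included, and the job is handed in when it is done.

Besides the shell and the picture viewer there is one more tool, called after "Call:" by a JSON object that holds its "name" and its "arguments". arm_command: Moves the arm, as the interface text tells. Its arguments: {"type":"object","properties":{"rows":{"type":"array","items":{"type":"object","properties":{"translation":{"type":"array","items":{"type":"number"}},"twist":{"type":"array","items":{"type":"number"}},"claw":{"type":"number"}}}}},"required":["rows"]}

```bash
ls; mkdir -p pics; python3 - <<'E'
from plant import manip
import cv2,numpy as np
for n in ("scene","side"):
    p,d=manip.snapshot(n); np.savez(f"pics/{n}0.npz",p=p,d=d); cv2.imwrite(f"pics/{n}0.png",p[:,:,::-1])
    c=manip.camera_info(n); print(n,c)
print(manip.sense())
E
```

```text
pics
scene {'camera_matrix': array([[411.95759639,   0.        , 325.98615052],
       [  0.        , 411.95759639, 199.95859559],
       [  0.        ,   0.        ,   1.        ]]), 'origin': array([1.2573707 , 0.65070855, 0.82264419]), 'attitude': array([[-0.69791666,  0.44141357, -0.56397376],
       [ 0.71598239,  0.41158929, -0.5638825 ],
       [-0.01677983, -0.79733827, -0.60329936]])}
side {'camera_matrix': array([[413.65154094,   0.        , 317.98668412],
       [  0.        , 413.65154094, 195.52823164],
       [  0.        ,   0.        ,   1.        ]]), 'origin': array([ 0.12486892, -0.77857253,  0.88927295]), 'attitude': array([[ 0.8709024 , -0.31443226,  0.37770539],
       [-0.4909623 , -0.59108162,  0.63998323],
       [ 0.02202334, -0.74280204, -0.66914879]])}
{'clock': 0.1, 'joints': array([ 6.67769858e+01,  3.02734714e+01,  8.21479626e+01,  1.61328789e-03,
        6.76895721e+01, -1.02268606e+01]), 'qvel': array([-0.03341035, -0.11641833, -0.16923499,  0.0610375 , -0.02680841,
       -0.09870135]), 'joint_efforts': array([-5.41009940e-04, -4.40984774e+01, -1.77150321e+01,  6.34813984e-02,
        5.34253882e-02, -5.70474117e-05]), 'tcp_pos': array([0.14030768, 0.60851873, 0.29137717]), 'eef_rot': array([[-9.74382609e-01,  2.24895333e-01, -7.87884852e-04],
       [ 2.24896409e-01,  9.74381071e-01, -1.77017278e-03],
       [ 3.69596490e-04, -1.90201804e-03, -9.99998123e-01]]), 'wrist_force': array([ 0.89594665, -0.33086813, -0.53401892]), 'ft_torque': array([-0.00795255,  0.01563877, -0.03483141]), 'finger_force': 0.0, 'opening': 0.08705691805689197}
```

View pics/scene0.png

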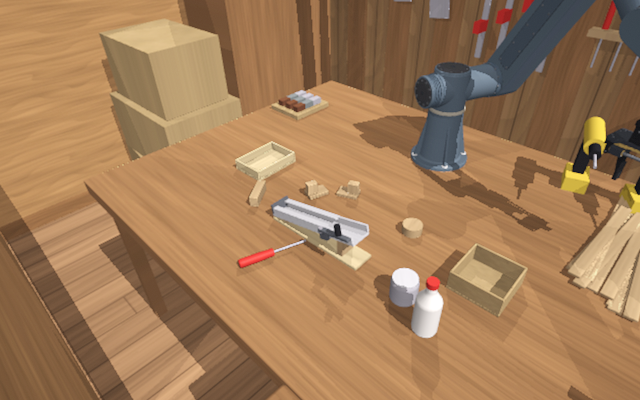

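View pics/side0.png

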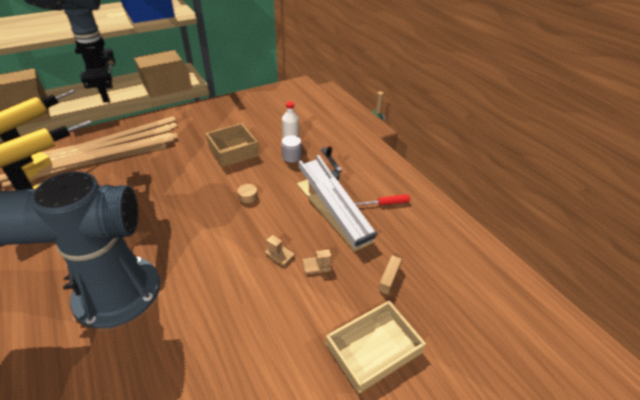

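The scene view shows two shoes (315,188) and (350,188), a batten (258,191), a disc (412,228), the tray (265,160), the box (487,278) and the rail (320,225) with the keeper knob near (338,230). The side view agrees: shoes at (279,250) and (318,263), batten (390,274), disc (247,194).

```bash
cat > h.py <<'E'
import numpy as np,cv2
def cloud(p,d,c):
    v,u=np.nonzero(d>0); K=np.array(c["camera_matrix"]); z=d[v,u]
    P=np.stack([(u-K[0,2])/K[0,0]*z,(v-K[1,2])/K[1,1]*z,z],1)
    return P@np.array(c["attitude"]).T+c["origin"],p[v,u],np.stack([u,v],1)
def clusters(P,lo,hi,roi,cell=.004,minn=12):
    x0,x1,y0,y1=roi
    m=(P[:,2]>lo)&(P[:,2]<hi)&(P[:,0]>x0)&(P[:,0]<x1)&(P[:,1]>y0)&(P[:,1]<y1)
    Q=P[m]; I=((Q[:,:2]-[x0,y0])/cell).astype(int)
    g=np.zeros((int((x1-x0)/cell)+2,int((y1-y0)/cell)+2),np.uint8); g[I[:,0],I[:,1]]=255
    n,L=cv2.connectedComponents(cv2.dilate(g,np.ones((3,3))))
    l=L[I[:,0],I[:,1]]
    return [Q[l==i] for i in range(1,n) if (l==i).sum()>minn]
E
python3 - <<'E'
from h import *
from plant import manip
np.set_printoptions(precision=4,suppress=True)
for n in("scene","side"):
    f=np.load(f"pics/{n}0.npz"); P,C,_=cloud(f["p"],f["d"],manip.camera_info(n))
    print(n, "bench z", np.median(P[(abs(P[:,2])<.02)&(P[:,0]>.3)&(P[:,0]<.9)&(abs(P[:,1])<.5)][:,2]))
    for Q in clusters(P,.008,.2,(.2,1.1,-.6,.6)):
        r=cv2.minAreaRect(Q[:,:2].astype(np.float32)); print(len(Q),np.array(r[0]),np.array(r[1]),round(r[2],1),"zmax",Q[:,2].max().round(4),"top",np.median(Q[Q[:,2]>Q[:,2].max()-.006],0))
E
```

```text
scene bench z 0.000967303295762445
349 [0.2609 0.5803] [0.039  0.1209] 89.6 zmax 0.0258 top [0.2557 0.5866 0.0219]
275 [ 0.4146 -0.0883] [0.0482 0.0701] 20.4 zmax 0.0548 top [ 0.4081 -0.0732  0.0512]
999 [ 0.4857 -0.4382] [0.1852 0.1388] 2.4 zmax 0.0454 top [ 0.4731 -0.4372  0.0408]
325 [0.4273 0.1758] [0.0619 0.0584] 44.4 zmax 0.035 top [0.4276 0.1764 0.0311]
2679 [0.475  0.4319] [0.1473 0.1409] 1.6 zmax 0.0662 top [0.4772 0.4446 0.0615]
269 [ 0.4838 -0.1682] [0.0492 0.0745] 75.5 zmax 0.0547 top [ 0.5002 -0.1747  0.0506]
272 [ 0.6334 -0.2967] [0.1053 0.0288] 35.9 zmax 0.0406 top [ 0.6373 -0.2959  0.0367]
3395 [ 0.7326 -0.01  ] [0.2713 0.342 ] 2.1 zmax 0.1499 top [0.6835 0.1126 0.1479]
923 [0.6479 0.3033] [0.0665 0.0681] 46.5 zmax 0.0752 top [0.6471 0.3033 0.071 ]
1334 [0.6947 0.3951] [0.0458 0.0591] 24.4 zmax 0.1639 top [0.6887 0.3922 0.1606]
side bench z -0.0005132253239531481
170 [0.257  0.5787] [0.1136 0.0423] 0.2 zmax 0.0246 top [0.2438 0.5837 0.02  ]
447 [ 0.4106 -0.0919] [0.0475 0.0715] 24.6 zmax 0.0521 top [ 0.4038 -0.0755  0.0487]
1996 [ 0.4824 -0.4405] [0.1822 0.132 ] 2.1 zmax 0.0434 top [ 0.4719 -0.4565  0.0392]
280 [0.4245 0.1725] [0.0585 0.059 ] 15.0 zmax 0.0349 top [0.4269 0.1742 0.0301]
1180 [0.4722 0.4297] [0.1422 0.1479] 1.4 zmax 0.0623 top [0.4724 0.4315 0.0585]
452 [ 0.4816 -0.1734] [0.0493 0.0701] 73.0 zmax 0.0519 top [ 0.4971 -0.1799  0.049 ]
428 [ 0.6308 -0.2997] [0.1036 0.0284] 34.7 zmax 0.0395 top [ 0.6303 -0.3006  0.0356]
2864 [ 0.6417 -0.0174] [0.0996 0.3376] 1.0 zmax 0.1491 top [0.6818 0.1074 0.1461]
440 [0.642  0.2964] [0.0698 0.0672] 58.5 zmax 0.0736 top [0.645  0.3006 0.0692]
444 [0.6807 0.3803] [0.0451 0.0596] 62.4 zmax 0.1614 top [0.6837 0.3874 0.1587]
278 [ 0.7829 -0.0567] [0.0259 0.1787] 70.2 zmax 0.029 top [ 0.822  -0.0714  0.0245]
```

Call:
{"name": "arm_command", "arguments": {"rows": [{"translation": [2, -2, 1], "twist": [0, 0, -1], "claw": 87}, {"translation": [4, -4.5, 2], "twist": [0, 0, -2], "claw": 87}, {"translation": [6, -7, 3], "twist": [0, 0, -3], "claw": 87}, {"translation": [7.5, -8.5, 4], "twist": [0, 0, -4], "claw": 87}, {"translation": [9, -10.5, 4], "twist": [0, 0, -5], "claw": 87}]}}

```text
clock: 0.72
tcp_pos: [0.3365, 0.3827, 0.3852]
eef_rot: [[-0.449, 0.893, 0.002], [0.893, 0.449, 0.001], [0.0, 0.002, -1.0]]
wrist_force: [1.3, 1.0, -0.1]
opening: 0.0869
finger_force: 0.0
```

Call:
{"name": "arm_command", "arguments": {"rows": [{"translation": [1.7, -1.7, 0], "twist": [0, 0, -1], "claw": 87}, {"translation": [3.4, -3.4, 0], "twist": [0, 0, -2], "claw": 87}, {"translation": [5.1, -5.1, 0], "twist": [0, 0, -2.7], "claw": 87}, {"translation": [6.8, -6.8, 0], "twist": [0, 0, -2.7], "claw": 87}, {"translation": [8, -9, 0], "twist": [0, 0, -2.7], "claw": 87}]}}

```text
clock: 1.35
tcp_pos: [0.5367, 0.1575, 0.3836]
eef_rot: [[-0.001, 1.0, 0.0], [1.0, 0.001, 0.0], [0.0, 0.0, -1.0]]
wrist_force: [0.4, 0.5, 0.4]
opening: 0.0869
finger_force: 0.0
```

Call:
{"name": "arm_command", "arguments": {"rows": [{"translation": [1, -2, 0], "twist": [0, 0, 0], "claw": 87}, {"translation": [1.5, -4, 0], "twist": [0, 0, 0], "claw": 87}, {"translation": [1.5, -5, 0], "twist": [0, 0, 0], "claw": 87}, {"translation": [1.5, -5, 0], "twist": [0, 0, 0], "claw": 87}]}}

```text
clock: 1.85
tcp_pos: [0.5726, 0.0322, 0.3834]
eef_rot: [[0.003, 1.0, -0.001], [1.0, -0.003, 0.0], [0.0, -0.001, -1.0]]
wrist_force: [-0.1, 0.5, -0.3]
opening: 0.0866
finger_force: 0.0
```

```bash
python3 - <<'E'
from plant import manip
import cv2,numpy as np
c=manip.camera_info("wrist"); p,d=manip.snapshot("wrist"); np.savez("pics/w1.npz",p=p,d=d,K=c["camera_matrix"],o=c["origin"],a=c["attitude"]); cv2.imwrite("pics/w1.png",p[:,:,::-1]); print(c,manip.sense()["tcp_pos"])
E
```

```text
{'camera_matrix': array([[338.36915151,   0.        , 317.77207074],
       [  0.        , 338.36915151, 197.87825965],
       [  0.        ,   0.        ,   1.        ]]), 'origin': array([0.57344677, 0.11560717, 0.47518908]), 'attitude': array([[ 0.9999951 , -0.00220927, -0.00221715],
       [-0.00278225, -0.95192033, -0.30633305],
       [-0.00143378,  0.30633771, -0.95192182]])} [0.57239355 0.03350919 0.38357165]
```

View pics/w1.png

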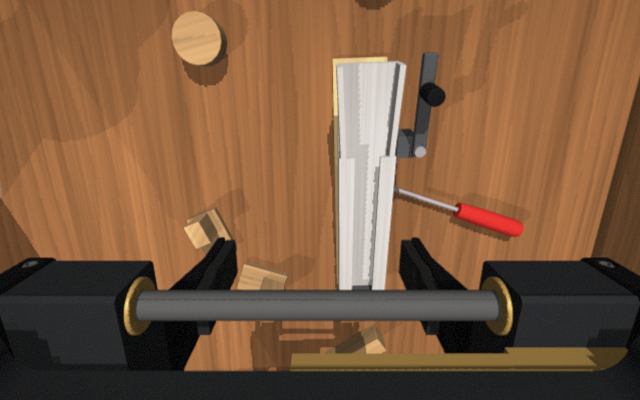

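The wrist view shows the rail from its mouth (370,62) to the lips starting at (365,157), with the keeper open and its knob at (432,94). The disc is at (197,38) and the shoes at (207,228) and (262,277).

```bash
python3 - <<'E'
from h import *
np.set_printoptions(precision=4,suppress=True)
f=np.load("pics/w1.npz"); P,C,U=cloud(f["p"],f["d"],dict(camera_matrix=f["K"],origin=f["o"],attitude=f["a"]))
print("bench",np.median(P[(abs(P[:,2])<.02)][:,2]))
m=(P[:,0]>.58)&(P[:,0]<.72)&(P[:,2]>.012)
for y in np.arange(-.15,.16,.02):
    Q=P[m&(abs(P[:,1]-y)<.003)]
    if len(Q)<5: continue
    b=(Q[:,0]//.004).astype(int)
    print("y%.3f"%y,*["%d:%.0f"%(i*4+2,1000*np.median(Q[b==i,2])) for i in np.unique(b)])
# knob
k=P[(P[:,0]>.69)&(P[:,0]<.78)&(P[:,1]>0)&(P[:,1]<.2)&(P[:,2]>.125)]
print("knobtop",len(k),k.mean(0),k.max(0),k.min(0))
E
```

```text
bench -0.000793505775248976
y-0.150 602:38 606:47 610:47 614:47 618:48 622:47 626:26 630:25 634:26 638:25 642:25 646:26 650:46 654:47 658:47 662:47 666:47
y-0.130 602:51 606:52 610:52 614:52 618:52 622:30 626:30 630:30 634:30 638:30 642:30 646:29 650:41 654:51 658:51 662:51 666:52
y-0.110 602:56 606:56 610:56 614:56 618:56 622:34 626:34 630:34 634:35 638:34 642:34 646:34 650:51 654:56 658:56 662:56 666:56
y-0.090 602:60 606:60 610:60 614:60 618:60 622:39 626:38 630:38 634:38 638:38 642:38 646:38 650:58 654:60 658:60 662:60 666:59
y-0.070 598:49 602:64 606:64 610:64 614:64 618:64 622:44 626:43 630:43 634:43 638:43 642:43 646:42 650:63 654:64 658:64 662:63 666:64
y-0.050 598:68 602:69 606:69 610:69 614:69 618:69 622:47 626:47 630:47 634:47 638:47 642:47 646:48 650:68 654:68 658:69 662:68 666:69
y-0.030 598:72 602:73 606:73 610:73 614:72 618:51 622:51 626:51 630:51 634:52 638:51 642:52 646:52 650:72 654:73 658:72 662:73 666:74 694:13 698:15 702:14 706:14 710:15 714:14 718:15
y-0.010 598:77 602:77 606:77 610:77 614:77 618:56 622:55 626:55 630:56 634:56 638:55 642:56 646:57 650:76 654:76 
[... 580 characters left out ...]
391 662:94 666:79 670:77 674:78 678:105 682:108 686:108 690:108
y0.090 594:91 598:98 602:78 606:77 610:77 614:77 618:77 622:77 626:77 630:77 634:77 638:77 642:77 646:77 650:77 654:83 658:98 662:97 678:111 682:112 686:112 690:112
y0.110 594:102 598:103 602:82 606:81 610:81 614:81 618:82 622:81 626:81 630:81 634:81 638:81 642:81 646:81 650:81 654:87 658:103 662:102 674:136 678:147 682:147 686:147 690:147
y0.130 594:106 598:107 602:86 606:86 610:85 614:86 618:85 622:86 626:85 630:85 634:85 638:85 642:86 646:85 650:86 654:90 658:107 662:106 674:118 678:121 682:121 686:121 690:119
y0.150 674:119 678:123 682:123 686:123
knobtop 8 [0.6905 0.1073 0.1457] [0.691  0.11   0.1471] [0.69   0.1046 0.145 ]
```

```bash
python3 - <<'E'
from h import *
np.set_printoptions(precision=4,suppress=True)
f=np.load("pics/w1.npz"); P,C,U=cloud(f["p"],f["d"],dict(camera_matrix=f["K"],origin=f["o"],attitude=f["a"]))
m=(P[:,0]>.59)&(P[:,0]<.672)&(P[:,2]>.012)&(P[:,1]<.2)&(P[:,1]>-.17)
Q=P[m]
F=Q[(abs(Q[:,0]-.632)<.008)&((Q[:,2]-.0625-.2132*(Q[:,1]-.02))<.006)&(abs(Q[:,2]-.0625-.2132*(Q[:,1]-.02))<.006)]
A=np.c_[F[:,:2],np.ones(len(F))]; co=np.linalg.lstsq(A,F[:,2],rcond=None)[0]; print("floor plane",co,len(F), "tan.21",np.tan(.21))
n=np.array([-co[0],-co[1],1]);n/=np.linalg.norm(n)
h=(Q-[0,0,co[2]])@n
T=Q[(h>.018)&(h<.024)]
def edges(y0,y1):
    ys=np.arange(y0,y1,.004); L=[];
    for y in ys:
        t=T[abs(T[:,1]-y)<.003][:,0]; t=np.sort(t); g=np.diff(t); i=np.argmax(g); L.append([y,t[0],t[i],t[i+1],t[-1]])
    return np.array(L)
E=edges(-.14,.03)
for k in range(1,5): print("lip edge",k,np.polyfit(E[:,0],E[:,k],1))
c=(E[:,1]+E[:,4])/2; print("centre outer",np.polyfit(E[:,0],c,1)); c=(E[:,2]+E[:,3])/2; print("centre slot",np.polyfit(E[:,0],c,1))
E=edges(.065,.135); print("bed centre",np.polyfit(E[:,0],(E[:,1]+E[:,4])/2,1))
# lip start y: points in top band at x in .604-.612 and .65-.656
for a,b in((.606,.614),(.649,.654)):
    t=np.sort(T[(T[:,0]>a)&(T[:,0]<b)][:,1]); print("lip y range",t[0],t[-1], t[-5:])
t=np.sort(T[(T[:,0]<.601)|(T[:,0]>.659)][:,1]); print("wall y max",t[-6:])
ff=Q[(abs(h)<.003)]; print("floor y range",np.sort(ff[:,1])[[0,10,-10,-1]])
for Qc in clusters(P,.006,.2,(.3,.57,-.25,.25)):
    r=cv2.minAreaRect(Qc[:,:2].astype(np.float32)); t=Qc[Qc[:,2]>Qc[:,2].max()-.004]; r2=cv2.minAreaRect(t[:,:2].astype(np.float32)); print(len(Qc),np.array(r[0]),np.array(r[1]),round(r[2],1),"zmax",Qc[:,2].max().round(4),"top",np.array(r2[0]),np.array(r2[1]),r2[2])
from plant import manip
for nme in("scene","side"):
    g=np.load(f"pics/{nme}0.npz"); P2,_,_=cloud(g["p"],g["d"],manip.camera_info(nme))
    m=(P2[:,0]>.59)&(P2[:,0]<.69)&(P2[:,1]<-.12)&(P2[:,1]>-.25)&(P2[:,2]>.01)
    q=P2[m]; print(nme,"ymin",np.sort(q[:,1])[:4])
    for y in np.arange(-.19,-.13,.004):
        s=q[(abs(q[:,1]-y)<.002)&(abs(q[:,0]-.636)<.012)]; 
        if len(s): print("%.3f"%y,(1000*np.sort(s[:,2])).round(0)[::2])
E
```

```text
floor plane [-0.0046  0.2125  0.0605] 2827 tan.21 0.2131424443826454
lip edge 1 [-0.0289  0.5983]
lip edge 2 [-0.0292  0.6155]
lip edge 3 [-0.0309  0.6459]
lip edge 4 [-0.0297  0.6637]
centre outer [-0.0293  0.631 ]
centre slot [-0.0301  0.6307]
bed centre [-0.0704  0.6355]
lip y range -0.16366601395350944 0.040108943717207954 [0.0399 0.0401 0.0401 0.0401 0.0401]
lip y range -0.16384119063338776 0.04142843915785818 [0.0407 0.041  0.0411 0.0411 0.0414]
wall y max [0.1375 0.1376 0.1376 0.1384 0.1385 0.1385]
floor y range [-0.1699 -0.1694  0.1428  0.143 ]
1172 [ 0.4111 -0.0856] [0.0461 0.0599] 21.8 zmax 0.0512 top [ 0.4058 -0.0747] [0.0245 0.035 ] 23.36368179321289
2307 [0.4267 0.1739] [0.059  0.0593] 80.1 zmax 0.0321 top [0.4266 0.174 ] [0.0582 0.0587] 8.629986763000488
996 [ 0.4837 -0.1714] [0.0461 0.0701] 72.0 zmax 0.0464 top [ 0.4924 -0.163 ] [0.0011 0.0103] 79.03947448730469
scene ymin [-0.1852 -0.185  -0.1838 -0.1834]
-0.186 [49.]
-0.182 [50. 52.]
-0.178 [42. 48. 52. 53.]
-0.174 [28. 31. 32. 36. 38. 39. 40. 41. 43. 45. 46. 47. 50. 51. 51.]
-0.170 [23. 30. 38.]
-0.162 [26.]
-0.158 [25.]
-0.154 [27.]
-0.150 [28.]
-0.142 [28.]
-0.134 [32.]
side ymin [-0.1867 -0.1866 -0.186  -0.186 ]
-0.186 [41. 47. 48. 50.]
-0.182 [27. 30. 30. 33. 35. 37. 38. 41. 42. 45. 48. 49. 49. 50. 54.]
-0.178 [13. 15. 16. 19. 20. 21. 23. 25. 49. 51. 52. 53.]
-0.174 [47.]
-0.158 [23. 27.]
-0.154 [21. 24. 25. 27.]
-0.150 [25. 26.]
-0.146 [22. 25. 26. 26. 28. 30. 46.]
-0.142 [26. 29. 29.]
-0.138 [25. 27. 28.]
-0.134 [25. 28. 30. 49.]
```

Call:
{"name": "arm_command", "arguments": {"rows": [{"translation": [-1.4, -0.9, -1.5], "twist": [0, 0, 0.5], "claw": 60}, {"translation": [-2.8, -1.8, -3], "twist": [0, 0, 1.2], "claw": 60}, {"translation": [-4.2, -2.7, -4.5], "twist": [0, 0, 2.25], "claw": 60}, {"translation": [-5.6, -3.6, -6], "twist": [0, 0, 2.25], "claw": 60}, {"translation": [-6.66, -4.33, -7.3], "twist": [0, 0, 2.25], "claw": 60}]}}

```text
clock: 2.52
tcp_pos: [0.4047, -0.0733, 0.2009]
eef_rot: [[-0.384, 0.923, -0.0], [0.923, 0.384, 0.0], [0.0, 0.0, -1.0]]
wrist_force: [0.5, -0.0, -0.5]
opening: 0.0607
finger_force: 0.0
```

Call:
{"name": "arm_command", "arguments": {"rows": [{"translation": [0, 0, 0], "twist": [0, 0, 0], "claw": 60}, {"translation": [0, 0, 0], "twist": [0, 0, 0], "claw": 60}]}}

```text
clock: 2.78
tcp_pos: [0.4076, -0.0739, 0.2022]
eef_rot: [[-0.383, 0.924, 0.002], [0.924, 0.383, -0.001], [-0.002, 0.002, -1.0]]
wrist_force: [0.6, -0.1, -0.1]
opening: 0.06
finger_force: 0.0
```

```bash
cat >> h.py <<'E'
def wrist(name):
    from plant import manip
    c=manip.camera_info("wrist"); p,d=manip.snapshot("wrist"); cv2.imwrite(f"pics/{name}.png",p[:,:,::-1])
    P,C,U=cloud(p,d,c); return P,C,U,p
E
python3 - <<'E'
from h import *
np.set_printoptions(precision=4,suppress=True)
from plant import manip
P,C,U,p=wrist("w2"); s=manip.sense(); print(s["tcp_pos"],s["eef_rot"])
for Qc in clusters(P,.006,.06,(.3,.57,-.25,.25)):
    r=cv2.minAreaRect(Qc[:,:2].astype(np.float32)); t=Qc[Qc[:,2]>Qc[:,2].max()-.005]; r2=cv2.minAreaRect(t[:,:2].astype(np.float32)); print(len(Qc),np.array(r[0]),np.array(r[1]),round(r[2],1),"zmax",Qc[:,2].max().round(4),"top",np.array(r2[0]),np.array(r2[1]),r2[2])
E
```

```text
[ 0.408  -0.074   0.2025] [[-0.384   0.9233  0.0035]
 [ 0.9233  0.384  -0.0013]
 [-0.0026  0.0027 -1.    ]]
3858 [ 0.4123 -0.0906] [0.0462 0.0697] 22.6 zmax 0.0515 top [ 0.4056 -0.075 ] [0.0237 0.0356] 23.245676040649414
1872 [ 0.4798 -0.1698] [0.0429 0.0716] 53.9 zmax 0.0512 top [ 0.4994 -0.1775] [0.0244 0.0362] 72.06317901611328
```

View pics/w2.png

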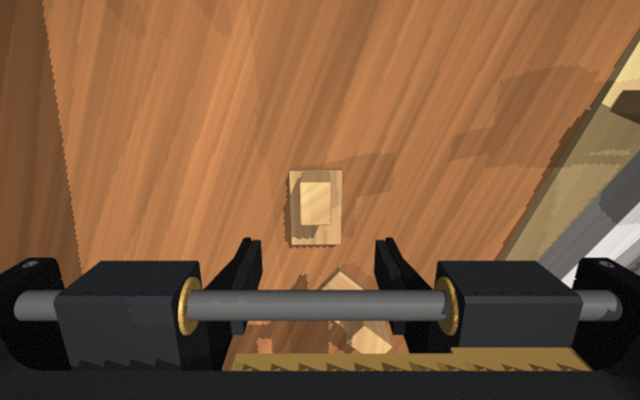

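The wrist view shows shoe A with its rib at (315,203), aligned with the gripper; shoe B is partly visible at (365,335).

Call:
{"name": "arm_command", "arguments": {"rows": [{"translation": [-0.08, -0.04, -2], "twist": [0, 0, 0], "claw": 60}, {"translation": [-0.08, -0.04, -4.2], "twist": [0, 0, 0], "claw": 60}, {"translation": [-0.08, -0.04, -4.25], "twist": [0, 0, 0], "claw": 60}, {"translation": [-0.08, -0.04, -4.25], "twist": [0, 0, 0], "claw": 60}]}}

```text
clock: 3.32
tcp_pos: [0.4054, -0.0752, 0.0967]
eef_rot: [[-0.384, 0.923, 0.003], [0.923, 0.384, -0.001], [-0.002, 0.002, -1.0]]
wrist_force: [0.7, 0.0, 0.0]
opening: 0.0602
finger_force: 0.0
```

Call:
{"name": "arm_command", "arguments": {"rows": [{"translation": [0, 0, 0], "twist": [0, 0, 0], "claw": 15}, {"translation": [0, 0, 0], "twist": [0, 0, 0], "claw": 15}, {"translation": [0, 0, 0], "twist": [0, 0, 0], "claw": 15}, {"translation": [0, 0, 0], "twist": [0, 0, 0], "claw": 15}, {"translation": [0, 0, 0], "twist": [0, 0, 0], "claw": 15}]}}

```text
clock: 3.95
tcp_pos: [0.4044, -0.0755, 0.0958]
eef_rot: [[-0.383, 0.924, 0.001], [0.924, 0.383, -0.001], [-0.001, 0.001, -1.0]]
wrist_force: [0.2, 0.1, 7.0]
opening: 0.0237
finger_force: 30.0
```

```bash
cat >> h.py <<'E'
from scipy.spatial.transform import Rotation as Rot
T=.21
RR=Rot.from_euler("z",1.7,degrees=True).as_matrix()
O=np.array([.6313,-.010,0])
def floor(s,h,x=0):
    q=np.array([x,-.160+s*np.cos(T)-h*np.sin(T),.022+s*np.sin(T)+h*np.cos(T)])
    return O+RR@q
RT=RR@Rot.from_rotvec([T,0,0]).as_matrix()@np.array([[0,1,0],[1,0,0],[0,0,-1.]])
def go(pos,R=None):
    from plant import manip
    s=manip.sense(); d=(np.array(pos)-s["tcp_pos"])/.025
    w=Rot.from_matrix((RT if R is None else R)@np.array(s["eef_rot"]).T).as_rotvec(degrees=True)/10
    print("at",s["tcp_pos"].round(4),"d",d.round(2),"twist",w.round(2))
E
python3 - <<'E'
from h import *
np.set_printoptions(precision=4,suppress=True)
print(floor(280,.1) if 0 else floor(.280,.096+.03),floor(.280,.097))
go(floor(.280,.126)); print(RT)
E
```

```text
[0.6287 0.0775 0.2036] [0.6285 0.0836 0.1752]
at [ 0.4044 -0.0755  0.0958] d [8.97 6.12 4.31] twist [ 1.19  0.26 -2.07]
[[-0.029   0.9996 -0.0062]
 [ 0.9776  0.0297  0.2084]
 [ 0.2085  0.     -0.978 ]]
```

Call:
{"name": "arm_command", "arguments": {"rows": [{"translation": [0, 0, 2], "twist": [0, 0, 0], "claw": 15}, {"translation": [0, 0, 4], "twist": [0, 0, 0], "claw": 15}, {"translation": [1, 0.7, 6], "twist": [0, 0, -0.5], "claw": 15}, {"translation": [2.7, 1.9, 6], "twist": [0.5, 0.1, -1.2], "claw": 15}, {"translation": [4.5, 3.1, 6], "twist": [1.2, 0.26, -2.07], "claw": 15}]}}

```text
clock: 4.58
tcp_pos: [0.5176, 0.0036, 0.2466]
eef_rot: [[-0.033, 0.999, -0.006], [0.977, 0.034, 0.209], [0.209, 0.001, -0.978]]
wrist_force: [0.1, -1.4, -1.1]
opening: 0.0237
finger_force: 30.0
```

Call:
{"name": "arm_command", "arguments": {"rows": [{"translation": [1.8, 1.2, 0], "twist": [0, 0, 0], "claw": 15}, {"translation": [3.5, 2.4, 0], "twist": [0, 0, 0], "claw": 15}, {"translation": [4.47, 3.02, 0], "twist": [0, 0, 0], "claw": 15}, {"translation": [4.47, 3.02, -0.5], "twist": [0, 0, 0], "claw": 15}, {"translation": [4.47, 3.02, -0.8], "twist": [0, 0, 0], "claw": 15}]}}

```text
clock: 5.2
tcp_pos: [0.6264, 0.0775, 0.2234]
eef_rot: [[-0.036, 0.999, -0.012], [0.978, 0.038, 0.206], [0.206, -0.004, -0.979]]
wrist_force: [-0.8, 0.5, -1.9]
opening: 0.0233
finger_force: 30.0
```

Call:
{"name": "arm_command", "arguments": {"rows": [{"translation": [0, 0, 0], "twist": [0, 0, 0], "claw": 15}, {"translation": [0, 0, 0], "twist": [0, 0, 0], "claw": 15}]}}

```text
clock: 5.45
tcp_pos: [0.6278, 0.077, 0.2254]
eef_rot: [[-0.036, 0.999, -0.008], [0.978, 0.036, 0.206], [0.206, -0.0, -0.979]]
wrist_force: [-0.4, -0.4, -1.0]
opening: 0.0239
finger_force: 30.0
```

```bash
python3 - <<'E'
from h import *
np.set_printoptions(precision=4,suppress=True)
go(floor(.280,.126)); go(floor(.280,.097))
P,C,U,p=wrist("w3")
E
```

```text
at [0.6278 0.077  0.2254] d [ 0.03  0.02 -0.87] twist [ 0.02 -0.   -0.04]
at [0.6278 0.077  0.2254] d [ 0.03  0.26 -2.01] twist [ 0.02 -0.   -0.04]
```

View pics/w3.png

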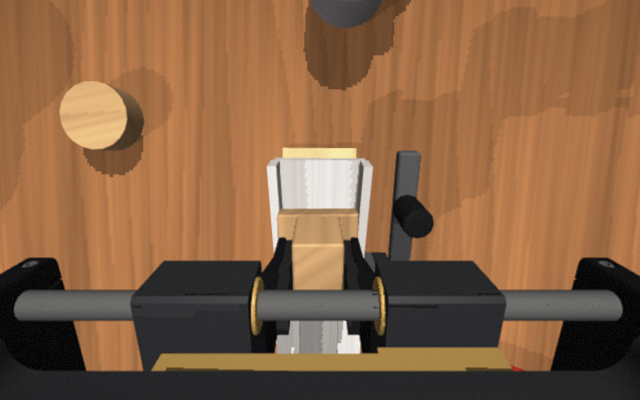

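The shoe hangs centred over the bed: the foot spans columns 278–358 and the rail mouth 270–372.

Call:
{"name": "arm_command", "arguments": {"rows": [{"translation": [0.03, 0.12, -1], "twist": [0, 0, -0.04], "claw": 15}, {"translation": [0.03, 0.22, -1.7], "twist": [0, 0, -0.04], "claw": 15}, {"translation": [0.03, 0.25, -1.9], "twist": [0, 0, -0.04], "claw": 15}, {"translation": [0.03, 0.26, -2], "twist": [0, 0, -0.04], "claw": 15}, {"translation": [0.03, 0.26, -2], "twist": [0, 0, -0.04], "claw": 15}]}}

```text
clock: 6.12
tcp_pos: [0.6294, 0.0842, 0.1757]
eef_rot: [[-0.03, 1.0, -0.005], [0.978, 0.03, 0.206], [0.206, 0.001, -0.979]]
wrist_force: [0.4, -0.3, -1.3]
opening: 0.0238
finger_force: 30.0
```

```bash
python3 - <<'E'
from h import *
np.set_printoptions(precision=4,suppress=True)
for s in(.28,.2,.122,.0525): go(floor(s,.096))
from plant import manip; print(manip.sense()["wrist_force"])
E
```

```text
at [0.6294 0.0842 0.1757] d [-0.04 -0.02 -0.06] twist [ 0.02  0.01 -0.  ]
at [0.6294 0.0842 0.1757] d [ 0.06 -3.14 -0.73] twist [ 0.02  0.01 -0.  ]
at [0.6294 0.0842 0.1757] d [ 0.15 -6.19 -1.38] twist [ 0.02  0.01 -0.  ]
at [0.6294 0.0842 0.1757] d [ 0.23 -8.91 -1.96] twist [ 0.02  0.01 -0.  ]
[ 0.3842 -0.2903 -1.3028]
```

Call:
{"name": "arm_command", "arguments": {"rows": [{"translation": [-0.04, 0, -0.05], "twist": [0, 0, 0], "claw": 15}, {"translation": [-0.02, -0.6, -0.18], "twist": [0, 0, 0], "claw": 15}, {"translation": [0, -1.2, -0.31], "twist": [0, 0, 0], "claw": 15}, {"translation": [0.02, -1.8, -0.44], "twist": [0, 0, 0], "claw": 15}, {"translation": [0.04, -2.4, -0.57], "twist": [0, 0, 0], "claw": 15}]}}

```text
clock: 6.75
tcp_pos: [0.6303, 0.0228, 0.1611]
eef_rot: [[-0.029, 1.0, -0.005], [0.978, 0.029, 0.206], [0.206, 0.001, -0.979]]
wrist_force: [0.1, -0.1, 2.1]
opening: 0.0241
finger_force: 30.0
```

Call:
{"name": "arm_command", "arguments": {"rows": [{"translation": [0.02, -0.6, -0.13], "twist": [0, 0, 0], "claw": 15}, {"translation": [0.04, -1.2, -0.26], "twist": [0, 0, 0], "claw": 15}, {"translation": [0.05, -1.6, -0.34], "twist": [0, 0, 0], "claw": 15}]}}

```text
clock: 7.12
tcp_pos: [0.6315, -0.0168, 0.1526]
eef_rot: [[-0.029, 1.0, -0.005], [0.978, 0.03, 0.206], [0.206, 0.001, -0.979]]
wrist_force: [0.2, 0.7, 2.7]
opening: 0.0239
finger_force: 30.0
```

Call:
{"name": "arm_command", "arguments": {"rows": [{"translation": [0.03, -0.9, -0.2], "twist": [0, 0, 0], "claw": 15}, {"translation": [0.05, -1.8, -0.39], "twist": [0, 0, 0], "claw": 15}, {"translation": [0.08, -2.7, -0.59], "twist": [0, 0, 0], "claw": 15}, {"translation": [0.1, -3.5, -0.76], "twist": [0, 0, 0], "claw": 15}, {"translation": [0.12, -4.2, -0.91], "twist": [0, 0, 0], "claw": 15}]}}

```text
clock: 7.75
tcp_pos: [0.6344, -0.1222, 0.1301]
eef_rot: [[-0.029, 1.0, -0.005], [0.978, 0.03, 0.207], [0.207, 0.001, -0.978]]
wrist_force: [-1.3, 3.3, 6.8]
opening: 0.0237
finger_force: 30.0
```

Call:
{"name": "arm_command", "arguments": {"rows": [{"translation": [0, -0.2, -0.04], "twist": [0, 0, 0], "claw": 15}, {"translation": [0.01, -0.4, -0.08], "twist": [0, 0, 0], "claw": 15}, {"translation": [0.01, -0.5, -0.1], "twist": [0, 0, 0], "claw": 15}]}}

```text
clock: 8.12
tcp_pos: [0.6346, -0.1344, 0.1275]
eef_rot: [[-0.029, 1.0, -0.005], [0.978, 0.03, 0.206], [0.206, 0.001, -0.978]]
wrist_force: [-0.6, 2.1, 6.0]
opening: 0.0238
finger_force: 30.0
```

```bash
python3 - <<'E'
from h import *
np.set_printoptions(precision=4,suppress=True)
go(floor(.0525,.096))
E
```

```text
at [ 0.6346 -0.1344  0.1275] d [ 0.02 -0.17 -0.03] twist [0.01 0.   0.  ]
```

Push to the stop gently.

Call:
{"name": "arm_command", "arguments": {"rows": [{"translation": [0, -0.1, -0.02], "twist": [0, 0, 0], "claw": 15}, {"translation": [0, -0.2, -0.04], "twist": [0, 0, 0], "claw": 15}, {"translation": [0, -0.25, -0.05], "twist": [0, 0, 0], "claw": 15}, {"translation": [0, -0.25, -0.05], "twist": [0, 0, 0], "claw": 15}]}}

```text
clock: 8.62
tcp_pos: [0.6346, -0.1393, 0.1265]
eef_rot: [[-0.029, 1.0, -0.006], [0.978, 0.029, 0.208], [0.208, 0.001, -0.978]]
wrist_force: [-0.2, 4.9, 6.2]
opening: 0.0238
finger_force: 30.0
```

Call:
{"name": "arm_command", "arguments": {"rows": [{"translation": [0, -0.1, -0.02], "twist": [0, 0, 0], "claw": 15}, {"translation": [0, -0.2, -0.04], "twist": [0, 0, 0], "claw": 15}, {"translation": [0, -0.2, -0.04], "twist": [0, 0, 0], "claw": 15}]}}

```text
clock: 9.0
tcp_pos: [0.6349, -0.1403, 0.1267]
eef_rot: [[-0.027, 1.0, -0.006], [0.976, 0.028, 0.216], [0.216, 0.0, -0.976]]
wrist_force: [2.1, 14.0, 12.5]
opening: 0.0241
finger_force: 30.0
```

Call:
{"name": "arm_command", "arguments": {"rows": [{"translation": [0, 0, 0], "twist": [0, 0, 0], "claw": 45}, {"translation": [0, 0, 0], "twist": [0, 0, 0], "claw": 45}, {"translation": [0, -0.3, 1.5], "twist": [0, 0, 0], "claw": 45}, {"translation": [0, -0.7, 3.5], "twist": [0, 0, 0], "claw": 45}, {"translation": [0, -0.7, 4], "twist": [-1, 0, 0], "claw": 45}]}}

```text
clock: 9.62
tcp_pos: [0.636, -0.1676, 0.2276]
eef_rot: [[-0.025, 1.0, 0.0], [0.999, 0.025, 0.024], [0.024, 0.001, -1.0]]
wrist_force: [-0.5, -1.2, -0.7]
opening: 0.0442
finger_force: 0.0
```

```bash
python3 - <<'E'
from h import *
np.set_printoptions(precision=4,suppress=True)
a=np.radians(0); R0=np.array([[0,1,0],[1,0,0],[0,0,-1.]])
go([.52,-.16,.23],R0)
E
```

```text
at [ 0.636  -0.1676  0.2276] d [-4.64  0.3   0.09] twist [-0.14  0.   -0.14]
```

Call:
{"name": "arm_command", "arguments": {"rows": [{"translation": [-1, 0, 0], "twist": [-0.14, 0, -1], "claw": 60}, {"translation": [-2, 0, 0], "twist": [-0.14, 0, -2], "claw": 60}, {"translation": [-3, 0, 0], "twist": [-0.14, 0, -3], "claw": 60}, {"translation": [-4, -0.2, 0], "twist": [-0.14, 0, -4], "claw": 60}, {"translation": [-5.4, -0.4, 0], "twist": [-0.14, 0, -5], "claw": 60}]}}

```text
clock: 10.25
tcp_pos: [0.4989, -0.1734, 0.2246]
eef_rot: [[0.75, 0.661, 0.011], [0.661, -0.75, 0.003], [0.01, 0.006, -1.0]]
wrist_force: [0.7, 0.1, -0.5]
opening: 0.0599
finger_force: 0.0
```

Call:
{"name": "arm_command", "arguments": {"rows": [{"translation": [0, 0, 0], "twist": [0, 0, -1], "claw": 60}, {"translation": [0, 0, 0], "twist": [0, 0, -2], "claw": 60}, {"translation": [0, 0, 0], "twist": [0, 0, -3], "claw": 60}, {"translation": [0, 0, 0], "twist": [0, 0, -4], "claw": 60}, {"translation": [0, 0, 0], "twist": [0, 0, -5], "claw": 60}]}}

```text
clock: 10.88
tcp_pos: [0.4992, -0.1732, 0.2245]
eef_rot: [[0.989, -0.15, 0.009], [-0.15, -0.989, -0.007], [0.01, 0.005, -1.0]]
wrist_force: [-0.7, -0.3, 0.9]
opening: 0.06
finger_force: 0.0
```

Call:
{"name": "arm_command", "arguments": {"rows": [{"translation": [0, 0, 0], "twist": [0, 0, -0.9], "claw": 60}, {"translation": [0, 0, 0], "twist": [0, 0, -0.9], "claw": 60}, {"translation": [0, 0, 0], "twist": [0, 0, -0.9], "claw": 60}]}}

```text
clock: 11.25
tcp_pos: [0.4994, -0.1726, 0.2248]
eef_rot: [[0.955, -0.295, 0.009], [-0.295, -0.955, -0.008], [0.011, 0.005, -1.0]]
wrist_force: [0.5, -0.6, 0.1]
opening: 0.0596
finger_force: 0.0
```

```bash
python3 - <<'E'
from h import *
np.set_printoptions(precision=4,suppress=True)
P,C,U,p=wrist("w4")
for Qc in clusters(P,.006,.06,(.3,.58,-.3,.25)):
    r=cv2.minAreaRect(Qc[:,:2].astype(np.float32)); t=Qc[Qc[:,2]>Qc[:,2].max()-.005]; r2=cv2.minAreaRect(t[:,:2].astype(np.float32)); print(len(Qc),np.array(r[0]),np.array(r[1]),round(r[2],1),"zmax",Qc[:,2].max().round(4),"top",np.array(r2[0]),np.array(r2[1]),r2[2])
a=np.radians(-108); go([.4994,-.1775,.096],np.array([[-np.sin(a),np.cos(a),0],[np.cos(a),np.sin(a),0],[0,0,-1]])); 
g=P[(P[:,0]>.6)&(P[:,0]<.68)&(P[:,1]<-.08)&(P[:,2]>.055)]; print(len(g), g.mean(0) if len(g) else "")
E
```

```text
3381 [ 0.4841 -0.1733] [0.0456 0.0701] 71.8 zmax 0.0513 top [ 0.5008 -0.1789] [0.0234 0.0349] 72.38805389404297
at [ 0.4995 -0.1724  0.2248] d [-0.   -0.2  -5.15] twist [ 0.04  0.05 -0.08]
5381 [ 0.6343 -0.1126  0.0688]
```

View pics/w4.png

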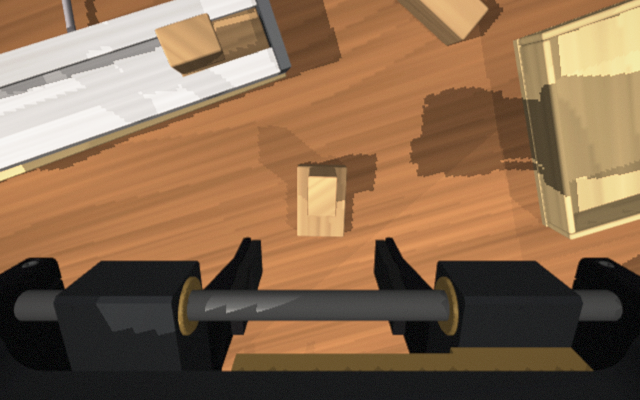

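Shoe A sits at the end stop (rib at (188,42), toe against the grey stop plate). Shoe B lies at (322,195), aligned with the gripper.

Call:
{"name": "arm_command", "arguments": {"rows": [{"translation": [0.04, -0.24, -2], "twist": [0.04, 0.05, -0.03], "claw": 60}, {"translation": [0.04, -0.24, -4], "twist": [0.04, 0.05, -0.03], "claw": 60}, {"translation": [0.04, -0.24, -5.15], "twist": [0.04, 0.05, -0.03], "claw": 60}, {"translation": [0.04, -0.24, -5.15], "twist": [0.04, 0.05, -0.03], "claw": 60}, {"translation": [0.04, -0.24, -5.15], "twist": [0.04, 0.05, -0.03], "claw": 60}]}}

```text
clock: 11.92
tcp_pos: [0.5012, -0.1784, 0.0971]
eef_rot: [[0.953, -0.301, 0.002], [-0.301, -0.953, -0.001], [0.002, 0.001, -1.0]]
wrist_force: [-0.1, -0.2, -0.4]
opening: 0.0596
finger_force: 0.0
```

Call:
{"name": "arm_command", "arguments": {"rows": [{"translation": [0, 0, 0], "twist": [0, 0, 0], "claw": 15}, {"translation": [0, 0, 0], "twist": [0, 0, 0], "claw": 15}, {"translation": [0, 0, 0], "twist": [0, 0, 0], "claw": 15}, {"translation": [0, 0, 0], "twist": [0, 0, 0], "claw": 15}, {"translation": [0, 0, 0], "twist": [0, 0, 0], "claw": 15}]}}

```text
clock: 12.55
tcp_pos: [0.5007, -0.1781, 0.0966]
eef_rot: [[0.953, -0.302, 0.001], [-0.302, -0.953, -0.001], [0.001, 0.0, -1.0]]
wrist_force: [-0.6, -0.4, 2.5]
opening: 0.0238
finger_force: 30.0
```

Call:
{"name": "arm_command", "arguments": {"rows": [{"translation": [0, 0, 2], "twist": [0, 0, 0], "claw": 15}, {"translation": [0, 0, 4], "twist": [0, 0, 1], "claw": 15}, {"translation": [0, 0.3, 6], "twist": [0, 0, 2], "claw": 15}, {"translation": [0, 1.5, 6], "twist": [0, 0, 3], "claw": 15}, {"translation": [0, 3, 6], "twist": [0, 0, 4], "claw": 15}]}}

```text
clock: 13.18
tcp_pos: [0.5008, -0.1029, 0.2472]
eef_rot: [[0.923, 0.385, 0.003], [0.385, -0.923, -0.001], [0.002, 0.002, -1.0]]
wrist_force: [0.6, 0.2, -1.1]
opening: 0.024
finger_force: 30.0
```

Call:
{"name": "arm_command", "arguments": {"rows": [{"translation": [0.5, 1.4, 0], "twist": [0, 0, 1], "claw": 15}, {"translation": [1, 2.8, 0], "twist": [0, 0, 2], "claw": 15}, {"translation": [1.8, 4.3, 0], "twist": [0, 0, 3], "claw": 15}, {"translation": [2.6, 5.7, 0], "twist": [0, 0, 4], "claw": 15}, {"translation": [3.6, 7.2, 0], "twist": [0, 0, 5], "claw": 15}]}}

```text
clock: 13.8
tcp_pos: [0.5905, 0.0781, 0.2459]
eef_rot: [[0.297, 0.955, -0.001], [0.955, -0.297, 0.0], [0.0, -0.001, -1.0]]
wrist_force: [0.8, 0.3, -0.4]
opening: 0.0239
finger_force: 30.0
```

Call:
{"name": "arm_command", "arguments": {"rows": [{"translation": [0.7, 0, 0], "twist": [0, 0, 0.9], "claw": 15}, {"translation": [1.4, 0, 0], "twist": [0, 0, 1.9], "claw": 15}, {"translation": [1.4, 0, 0], "twist": [0, 0, 1.9], "claw": 15}]}}

```text
clock: 14.18
tcp_pos: [0.6262, 0.077, 0.2458]
eef_rot: [[-0.023, 1.0, 0.0], [1.0, 0.023, 0.001], [0.001, 0.0, -1.0]]
wrist_force: [-0.3, 0.1, -1.0]
opening: 0.0235
finger_force: 30.0
```

```bash
python3 - <<'E'
from h import *
np.set_printoptions(precision=4,suppress=True)
go(floor(.280,.137)); go(floor(.280,.097))
E
```

```text
at [0.6262 0.077  0.2458] d [ 0.1  -0.07 -1.26] twist [1.2  0.03 0.04]
at [0.6262 0.077  0.2458] d [ 0.09  0.26 -2.82] twist [1.2  0.03 0.04]
```

Call:
{"name": "arm_command", "arguments": {"rows": [{"translation": [0.1, -0.07, 0], "twist": [0.8, 0.02, 0.02], "claw": 15}, {"translation": [0.1, -0.07, -0.6], "twist": [1.2, 0.03, 0.04], "claw": 15}, {"translation": [0.1, -0.05, -1.2], "twist": [1.2, 0.03, 0.04], "claw": 15}, {"translation": [0.1, -0.05, -1.2], "twist": [1.2, 0.03, 0.04], "claw": 15}]}}

```text
clock: 14.68
tcp_pos: [0.6264, 0.076, 0.2146]
eef_rot: [[-0.029, 1.0, -0.01], [0.978, 0.03, 0.208], [0.208, -0.004, -0.978]]
wrist_force: [-0.2, 0.0, -0.7]
opening: 0.0242
finger_force: 30.0
```

```bash
python3 - <<'E'
from h import *
np.set_printoptions(precision=4,suppress=True)
go(floor(.280,.097)); P,C,U,p=wrist("w5")
E
```

```text
at [0.6264 0.076  0.2146] d [ 0.09  0.31 -1.57] twist [ 0.   -0.02 -0.  ]
```

View pics/w5.png

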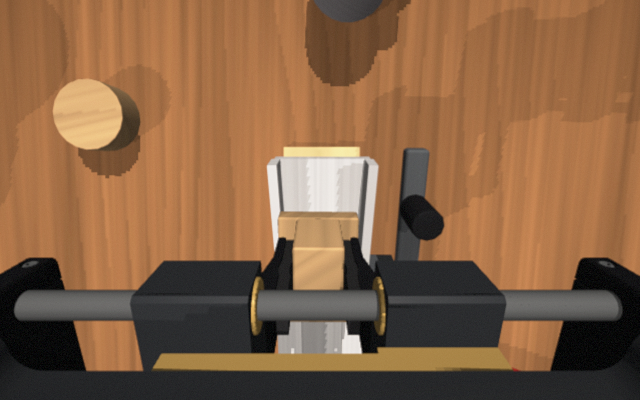

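The foot spans 278–357 and the mouth 268–377, so the shoe needs about 2 mm of +x, which the computed step already includes.

Call:
{"name": "arm_command", "arguments": {"rows": [{"translation": [0.09, 0.12, -0.6], "twist": [0, -0.02, 0], "claw": 15}, {"translation": [0.09, 0.24, -1.2], "twist": [0, -0.02, 0], "claw": 15}, {"translation": [0.09, 0.31, -1.57], "twist": [0, -0.02, 0], "claw": 15}, {"translation": [0.09, 0.31, -1.57], "twist": [0, -0.02, 0], "claw": 15}]}}

```text
clock: 15.22
tcp_pos: [0.6302, 0.0837, 0.1761]
eef_rot: [[-0.032, 0.999, -0.003], [0.978, 0.032, 0.208], [0.208, 0.003, -0.978]]
wrist_force: [-0.2, 0.6, -0.2]
opening: 0.0235
finger_force: 30.0
```

```bash
python3 - <<'E'
from h import *
np.set_printoptions(precision=4,suppress=True)
for s in (.28,.1225): go(floor(s,.096))
E
```

```text
at [0.6302 0.0837 0.1761] d [-0.07  0.   -0.07] twist [-0.    0.02 -0.01]
at [0.6302 0.0837 0.1761] d [ 0.12 -6.16 -1.39] twist [-0.    0.02 -0.01]
```

Call:
{"name": "arm_command", "arguments": {"rows": [{"translation": [-0.06, 0, -0.07], "twist": [0, 0.02, 0], "claw": 15}, {"translation": [-0.04, -0.6, -0.2], "twist": [0, 0.02, 0], "claw": 15}, {"translation": [-0.02, -1.2, -0.33], "twist": [0, 0.02, 0], "claw": 15}, {"translation": [0, -1.8, -0.46], "twist": [0, 0.02, 0], "claw": 15}, {"translation": [0.02, -2.4, -0.58], "twist": [0, 0.02, 0], "claw": 15}]}}

```text
clock: 15.85
tcp_pos: [0.6309, 0.0218, 0.1623]
eef_rot: [[-0.03, 1.0, -0.005], [0.978, 0.031, 0.208], [0.208, 0.001, -0.978]]
wrist_force: [0.8, 0.1, -0.8]
opening: 0.024
finger_force: 30.0
```

Call:
{"name": "arm_command", "arguments": {"rows": [{"translation": [0.02, -0.7, -0.15], "twist": [0, 0, 0], "claw": 15}, {"translation": [0.04, -1.4, -0.3], "twist": [0, 0, 0], "claw": 15}, {"translation": [0.06, -2.1, -0.45], "twist": [0, 0, 0], "claw": 15}, {"translation": [0.08, -2.7, -0.58], "twist": [0, 0, 0], "claw": 15}, {"translation": [0.1, -3.2, -0.69], "twist": [0, 0, 0], "claw": 15}]}}

```text
clock: 16.48
tcp_pos: [0.6334, -0.0576, 0.1451]
eef_rot: [[-0.031, 1.0, -0.006], [0.978, 0.031, 0.209], [0.209, 0.001, -0.978]]
wrist_force: [-0.5, -0.2, -0.2]
opening: 0.0234
finger_force: 30.0
```

Call:
{"name": "arm_command", "arguments": {"rows": [{"translation": [0, -0.2, -0.04], "twist": [0, 0, 0], "claw": 15}, {"translation": [0.01, -0.4, -0.08], "twist": [0, 0, 0], "claw": 15}, {"translation": [0.01, -0.5, -0.1], "twist": [0, 0, 0], "claw": 15}, {"translation": [0.01, -0.5, -0.1], "twist": [0, 0, 0], "claw": 15}]}}

```text
clock: 16.98
tcp_pos: [0.6336, -0.068, 0.1432]
eef_rot: [[-0.031, 0.999, -0.006], [0.977, 0.032, 0.21], [0.21, 0.001, -0.978]]
wrist_force: [0.0, 3.4, 1.1]
opening: 0.0235
finger_force: 30.0
```

Call:
{"name": "arm_command", "arguments": {"rows": [{"translation": [0, -0.1, -0.02], "twist": [0, 0, 0], "claw": 15}, {"translation": [0, -0.2, -0.04], "twist": [0, 0, 0], "claw": 15}, {"translation": [0, -0.3, -0.06], "twist": [0, 0, 0], "claw": 15}, {"translation": [0, -0.3, -0.06], "twist": [0, 0, 0], "claw": 15}]}}

```text
clock: 17.48
tcp_pos: [0.6337, -0.0696, 0.1437]
eef_rot: [[-0.03, 1.0, -0.006], [0.975, 0.03, 0.222], [0.222, 0.001, -0.975]]
wrist_force: [1.4, 18.2, 11.3]
opening: 0.0237
finger_force: 30.0
```

Call:
{"name": "arm_command", "arguments": {"rows": [{"translation": [0, 0, 0], "twist": [0, 0, 0], "claw": 45}, {"translation": [0, 0, 0], "twist": [0, 0, 0], "claw": 45}, {"translation": [0, -0.4, 2], "twist": [0, 0, 0], "claw": 45}, {"translation": [0, -0.7, 4], "twist": [0, 0, 0], "claw": 45}, {"translation": [0, -2.5, 5], "twist": [-1, 0, 0], "claw": 45}]}}

```text
clock: 18.1
tcp_pos: [0.6341, -0.1412, 0.2687]
eef_rot: [[-0.03, 1.0, -0.003], [0.999, 0.03, 0.029], [0.03, -0.002, -1.0]]
wrist_force: [0.4, -0.6, -0.8]
opening: 0.0449
finger_force: 0.0
```

Call:
{"name": "arm_command", "arguments": {"rows": [{"translation": [0, -1.5, 1], "twist": [-0.2, 0, 0], "claw": 45}, {"translation": [0, -2.5, 1], "twist": [-0.2, 0, 0], "claw": 45}, {"translation": [0, -2.5, 1], "twist": [-0.2, 0, 0], "claw": 45}]}}

```text
clock: 18.48
tcp_pos: [0.6329, -0.2038, 0.2898]
eef_rot: [[-0.028, 1.0, -0.007], [1.0, 0.028, 0.002], [0.002, -0.007, -1.0]]
wrist_force: [-0.3, 0.3, 0.0]
opening: 0.0449
finger_force: 0.0
```

```bash
python3 - <<'E'
from h import *
np.set_printoptions(precision=4,suppress=True)
P,C,U,p=wrist("w6"); 
a=np.radians(35.3)
go([0,0,0])
# rail coords
q=(P-O)@RR; y=q[:,1]+.16; z=q[:,2]-.022
s=y*np.cos(T)+z*np.sin(T); h=-y*np.sin(T)+z*np.cos(T)
m=(abs(q[:,0])<.02)&(h>.045)&(h<.055)&(s>-.02)&(s<.25)
Q=np.c_[q[m,0],s[m],h[m]]
for c in clusters(Q*[1,1,0]+[0,0,.05],0,1,(-.05,.05,-.05,.3),cell=.002): print("rib top x,s:",c.min(0)[:2],c.max(0)[:2])
for Qc in clusters(P,.006,.06,(.55,.75,-.4,-.2)):
    r=cv2.minAreaRect(Qc[:,:2].astype(np.float32)); print(len(Qc),np.array(r[0]),np.array(r[1]),round(r[2],1),Qc[:,2].max())
E
```

```text
at [ 0.6326 -0.2023  0.2893] d [-25.3    8.09 -11.57] twist [ 1.18 -0.01  0.  ]
rib top x,s: [-0.0119  0.0346] [0.012  0.0692]
rib top x,s: [-0.011   0.1039] [0.0128 0.1263]
14 [ 0.572  -0.3968] [0.0068 0.0018] 77.0 0.03960558921229235
2652 [ 0.632  -0.2988] [0.0999 0.0285] 35.2 0.03759549140854063
```

View pics/w6.png

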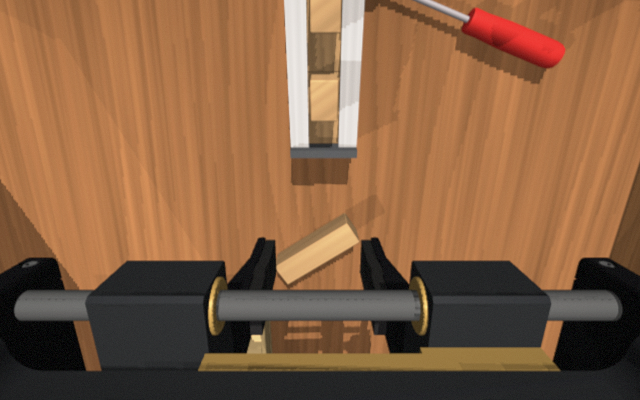

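Both shoes are in the tube against the stop, with ribs at rows ~95 and ~15; measured s is 35–69 mm and from 104 mm. The batten is at (317,250).

Call:
{"name": "arm_command", "arguments": {"rows": [{"translation": [0, -0.8, 0], "twist": [0, 0, -1], "claw": 60}, {"translation": [0, -1.6, -1], "twist": [0, 0, -2], "claw": 60}, {"translation": [0, -2.4, -2], "twist": [0, 0, -3], "claw": 60}, {"translation": [0, -3.2, -3], "twist": [0, 0, -4], "claw": 60}, {"translation": [0, -3.86, -4], "twist": [0, 0, -5], "claw": 60}]}}

```text
clock: 19.15
tcp_pos: [0.6329, -0.2971, 0.1884]
eef_rot: [[0.749, 0.662, -0.006], [0.662, -0.749, 0.008], [0.001, -0.01, -1.0]]
wrist_force: [0.5, -0.2, -0.0]
opening: 0.0599
finger_force: 0.0
```

Call:
{"name": "arm_command", "arguments": {"rows": [{"translation": [0, 0, -0.4], "twist": [0, 0, -0.65], "claw": 60}, {"translation": [0, 0, -0.4], "twist": [0, 0, -0.65], "claw": 60}, {"translation": [0, 0, -0.4], "twist": [0, 0, -0.65], "claw": 60}]}}

```text
clock: 19.52
tcp_pos: [0.6337, -0.2971, 0.1809]
eef_rot: [[0.815, 0.58, -0.003], [0.58, -0.815, 0.006], [0.001, -0.007, -1.0]]
wrist_force: [0.4, 0.3, 0.0]
opening: 0.0604
finger_force: 0.0
```

```bash
python3 - <<'E'
from h import *
np.set_printoptions(precision=4,suppress=True)
P,C,U,p=wrist("w7"); 
for Qc in clusters(P,.010,.06,(.3,.75,-.55,-.2)):
    r=cv2.minAreaRect(Qc[:,:2].astype(np.float32)); print(len(Qc),np.array(r[0]),np.array(r[1]),round(r[2],1),Qc[:,2].max())
a=np.radians(-54.8); go([.632,-.2988,.077],np.array([[-np.sin(a),np.cos(a),0],[np.cos(a),np.sin(a),0],[0,0,-1]]))
E
```

```text
1741 [ 0.5512 -0.3877] [0.0459 0.0949] 50.6 0.04077469813511869
4836 [ 0.6328 -0.2993] [0.0997 0.028 ] 35.2 0.03749643967539845
at [ 0.6339 -0.2974  0.1815] d [-0.08 -0.06 -4.18] twist [-0.03 -0.01 -0.02]
```

Call:
{"name": "arm_command", "arguments": {"rows": [{"translation": [-0.06, -0.07, -2], "twist": [0, 0, 0], "claw": 60}, {"translation": [-0.06, -0.07, -4], "twist": [0, 0, 0], "claw": 60}, {"translation": [-0.06, -0.07, -4.18], "twist": [0, 0, 0], "claw": 60}, {"translation": [-0.06, -0.07, -4.18], "twist": [0, 0, 0], "claw": 60}]}}

```text
clock: 20.08
tcp_pos: [0.633, -0.3, 0.0781]
eef_rot: [[0.816, 0.578, -0.001], [0.578, -0.816, 0.004], [0.002, -0.004, -1.0]]
wrist_force: [0.5, -0.3, 0.5]
opening: 0.0602
finger_force: 0.0
```

Call:
{"name": "arm_command", "arguments": {"rows": [{"translation": [0, 0, 0], "twist": [0, 0, 0], "claw": 18}, {"translation": [0, 0, 0], "twist": [0, 0, 0], "claw": 18}, {"translation": [0, 0, 0], "twist": [0, 0, 0], "claw": 18}, {"translation": [0, 0, 0], "twist": [0, 0, 0], "claw": 18}]}}

```text
clock: 20.58
tcp_pos: [0.6322, -0.2998, 0.0773]
eef_rot: [[0.816, 0.578, -0.002], [0.578, -0.816, 0.005], [0.001, -0.005, -1.0]]
wrist_force: [-1.0, 0.5, 1.9]
opening: 0.0277
finger_force: 5.0
```

Call:
{"name": "arm_command", "arguments": {"rows": [{"translation": [0, 0, 1.5], "twist": [0, 0, 0], "claw": 18}, {"translation": [-0.5, -0.5, 3], "twist": [0, 0, -1], "claw": 18}, {"translation": [-2, -2, 4], "twist": [0, 0, -2], "claw": 18}, {"translation": [-3.5, -3.5, 4], "twist": [0, 0, -3], "claw": 18}, {"translation": [-5, -5, 4], "twist": [0, 0, -3.3], "claw": 18}]}}

```text
clock: 21.2
tcp_pos: [0.5061, -0.4258, 0.1775]
eef_rot: [[0.999, 0.038, 0.001], [0.038, -0.999, 0.005], [0.001, -0.005, -1.0]]
wrist_force: [0.0, -0.8, -0.7]
opening: 0.0277
finger_force: 30.0
```

Call:
{"name": "arm_command", "arguments": {"rows": [{"translation": [-0.95, -0.65, 0], "twist": [0, 0, 0], "claw": 18}, {"translation": [-0.95, -0.65, 0], "twist": [0, 0, 0], "claw": 18}]}}

```text
clock: 21.45
tcp_pos: [0.4814, -0.4426, 0.1767]
eef_rot: [[0.999, 0.036, 0.0], [0.036, -0.999, 0.006], [0.0, -0.006, -1.0]]
wrist_force: [0.9, -0.2, -0.2]
opening: 0.028
finger_force: 30.0
```

```bash
python3 - <<'E'
from h import *
np.set_printoptions(precision=4,suppress=True)
a=np.radians(-88); go([.484,-.439,.086],np.array([[-np.sin(a),np.cos(a),0],[np.cos(a),np.sin(a),0],[0,0,-1]]))
E
```

```text
at [ 0.4814 -0.4426  0.1767] d [ 0.1   0.14 -3.63] twist [-0.03  0.   -0.01]
```

Call:
{"name": "arm_command", "arguments": {"rows": [{"translation": [0.1, 0.14, -1.8], "twist": [0, 0, 0], "claw": 18}, {"translation": [0.1, 0.14, -3.3], "twist": [0, 0, 0], "claw": 18}, {"translation": [0.1, 0.14, -3.6], "twist": [0, 0, 0], "claw": 18}, {"translation": [0.1, 0.14, -3.6], "twist": [0, 0, 0], "claw": 18}]}}

```text
clock: 21.95
tcp_pos: [0.4867, -0.4371, 0.0868]
eef_rot: [[0.999, 0.041, 0.001], [0.041, -0.999, 0.006], [0.001, -0.006, -1.0]]
wrist_force: [0.3, 0.2, -0.6]
opening: 0.0276
finger_force: 30.0
```

Call:
{"name": "arm_command", "arguments": {"rows": [{"translation": [0, 0, 0], "twist": [0, 0, 0], "claw": 45}, {"translation": [0, 0, 0], "twist": [0, 0, 0], "claw": 45}, {"translation": [0, 0, 0], "twist": [0, 0, 0], "claw": 45}, {"translation": [0, 0, 2], "twist": [0, 0, 0], "claw": 45}, {"translation": [0, 0, 4.4], "twist": [0, 0, 0], "claw": 45}]}}

```text
clock: 22.58
tcp_pos: [0.4852, -0.437, 0.1968]
eef_rot: [[0.999, 0.039, -0.002], [0.04, -0.999, 0.008], [-0.001, -0.008, -1.0]]
wrist_force: [1.3, -0.8, -0.4]
opening: 0.045
finger_force: 0.0
```

Call:
{"name": "arm_command", "arguments": {"rows": [{"translation": [-0.2, 2.3, 0], "twist": [0, 0, 1], "claw": 87}, {"translation": [-0.4, 4.6, 0], "twist": [0, 0, 2], "claw": 87}, {"translation": [-0.6, 6.9, 0], "twist": [0, 0, 3], "claw": 87}, {"translation": [-0.8, 9.2, 0], "twist": [0, 0, 4], "claw": 87}, {"translation": [-1, 11.5, 0], "twist": [0, 0, 5], "claw": 87}]}}

```text
clock: 23.2
tcp_pos: [0.4607, -0.1486, 0.1975]
eef_rot: [[0.608, 0.794, -0.002], [0.794, -0.608, 0.003], [0.001, -0.004, -1.0]]
wrist_force: [1.1, 0.3, -0.2]
opening: 0.0837
finger_force: 0.0
```

Call:
{"name": "arm_command", "arguments": {"rows": [{"translation": [-0.2, 2.3, 0], "twist": [0, 0, 1], "claw": 87}, {"translation": [-0.4, 4.6, 0], "twist": [0, 0, 2], "claw": 87}, {"translation": [-0.6, 6.9, 0], "twist": [0, 0, 3], "claw": 87}, {"translation": [-0.8, 9.2, 0], "twist": [0, 0, 3.8], "claw": 87}, {"translation": [-1, 11, 0], "twist": [0, 0, 3.8], "claw": 87}]}}

```text
clock: 23.82
tcp_pos: [0.4356, 0.127, 0.1974]
eef_rot: [[-0.007, 1.0, -0.004], [1.0, 0.007, 0.001], [0.001, -0.004, -1.0]]
wrist_force: [0.5, -0.7, 0.3]
opening: 0.0868
finger_force: 0.0
```

```bash
python3 - <<'E'
from h import *
np.set_printoptions(precision=4,suppress=True)
P,C,U,p=wrist("w8"); 
for Qc in clusters(P,.010,.036,(.33,.56,.05,.33)):
    r=cv2.minAreaRect(Qc[:,:2].astype(np.float32)); t=Qc[Qc[:,2]>.026]; print(len(Qc),np.array(r[0]),np.array(r[1]),round(r[2],1),Qc[:,2].max(),cv2.minEnclosingCircle(t[:,:2].astype(np.float32)))
go([.4265,.174,.077],np.array([[0,1,0],[1,0,0],[0,0,-1.]]))
from plant import manip
p,d=manip.snapshot("side"); P2,_,_=cloud(p,d,manip.camera_info("side")); cv2.imwrite("pics/s1.png",p[:,:,::-1])
for Qc in clusters(P2,.030,.06,(.41,.56,-.51,-.37)): 
  r=cv2.minAreaRect(Qc[:,:2].astype(np.float32)); print("tray",len(Qc),r,Qc[:,2].max())
E
```

```text
4745 [0.4264 0.1744] [0.059  0.0591] 60.4 0.031520454415784604 ((0.42637309432029724, 0.1741418093442917), 0.030000004917383194)
at [0.4343 0.1307 0.1975] d [-0.31  1.73 -4.82] twist [-0.02 -0.03 -0.05]
tray 264 ((0.485112726688385, -0.5028901100158691), (0.14953714609146118, 0.007309740409255028), 2.0731663703918457) 0.04253474666477808
tray 230 ((0.48425716161727905, -0.3789725601673126), (0.14830783009529114, 0.007892734371125698), 1.9134244918823242) 0.04248689601055167
tray 599 ((0.48580893874168396, -0.43850433826446533), (0.10074485838413239, 0.028743335977196693), 2.2909367084503174) 0.0460460516194835
```

View pics/s1.png

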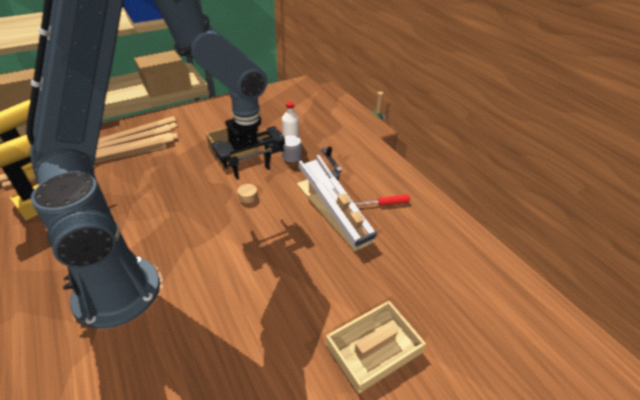

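The batten is in the tray at (377,337), both shoes are in the rail, and the disc is still at (247,193).

Call:
{"name": "arm_command", "arguments": {"rows": [{"translation": [-0.31, 1.73, 0], "twist": [0, 0, 0], "claw": 87}, {"translation": [-0.31, 1.73, -1.5], "twist": [0, 0, 0], "claw": 87}, {"translation": [-0.31, 1.73, -3.5], "twist": [0, 0, 0], "claw": 87}, {"translation": [-0.31, 1.73, -4.8], "twist": [0, 0, 0], "claw": 87}, {"translation": [-0.31, 1.73, -4.8], "twist": [0, 0, 0], "claw": 87}]}}

```text
clock: 24.55
tcp_pos: [0.4275, 0.1672, 0.0753]
eef_rot: [[-0.004, 1.0, -0.01], [1.0, 0.004, 0.0], [0.0, -0.01, -1.0]]
wrist_force: [0.5, -0.8, 0.8]
opening: 0.0869
finger_force: 0.0
```

Call:
{"name": "arm_command", "arguments": {"rows": [{"translation": [0, 0, 0], "twist": [0, 0, 0], "claw": 50}, {"translation": [0, 0, 0], "twist": [0, 0, 0], "claw": 50}, {"translation": [0, 0, 0], "twist": [0, 0, 0], "claw": 50}, {"translation": [0, 0, 0], "twist": [0, 0, 0], "claw": 50}]}}

```text
clock: 25.05
tcp_pos: [0.4284, 0.1683, 0.0778]
eef_rot: [[-0.005, 1.0, -0.004], [1.0, 0.005, 0.001], [0.001, -0.004, -1.0]]
wrist_force: [-1.3, -0.3, 7.3]
opening: 0.0594
finger_force: 30.0
```

Call:
{"name": "arm_command", "arguments": {"rows": [{"translation": [0, 0, 2], "twist": [0, 0, 0], "claw": 50}, {"translation": [0, 0, 4], "twist": [0, 0, 0], "claw": 50}, {"translation": [0.3, 2, 4.8], "twist": [0, 0, 0], "claw": 50}, {"translation": [0.8, 4.3, 4.8], "twist": [0, 0, 0], "claw": 50}, {"translation": [1.3, 6.6, 4.8], "twist": [0, 0, 0], "claw": 50}]}}

```text
clock: 25.68
tcp_pos: [0.4609, 0.3348, 0.1978]
eef_rot: [[-0.005, 1.0, -0.004], [1.0, 0.005, 0.001], [0.001, -0.004, -1.0]]
wrist_force: [0.8, -0.3, -1.2]
opening: 0.0593
finger_force: 30.0
```

Call:
{"name": "arm_command", "arguments": {"rows": [{"translation": [0.4, 2, 0], "twist": [0, 0, 0], "claw": 50}, {"translation": [0.6, 3.6, 0], "twist": [0, 0, 0], "claw": 50}, {"translation": [0.6, 3.6, 0], "twist": [0, 0, 0], "claw": 50}]}}

```text
clock: 26.05
tcp_pos: [0.4754, 0.426, 0.1968]
eef_rot: [[-0.009, 1.0, -0.004], [1.0, 0.009, 0.002], [0.002, -0.004, -1.0]]
wrist_force: [-0.5, 0.1, 0.4]
opening: 0.0594
finger_force: 30.0
```

```bash
python3 - <<'E'
from h import *
np.set_printoptions(precision=4,suppress=True)
go([.474,.431,.088],np.array([[0,1,0],[1,0,0],[0,0,-1.]]))
E
```

```text
at [0.4754 0.426  0.1968] d [-0.06  0.2  -4.35] twist [-0.01 -0.02 -0.05]
```

Call:
{"name": "arm_command", "arguments": {"rows": [{"translation": [-0.06, 0.1, -2], "twist": [0, 0, 0], "claw": 50}, {"translation": [-0.06, 0.1, -4], "twist": [0, 0, 0], "claw": 50}, {"translation": [-0.06, 0.1, -4.3], "twist": [0, 0, 0], "claw": 50}, {"translation": [-0.06, 0.1, -4.3], "twist": [0, 0, 0], "claw": 50}]}}

```text
clock: 26.55
tcp_pos: [0.4743, 0.4252, 0.0897]
eef_rot: [[-0.004, 1.0, -0.006], [1.0, 0.004, 0.0], [0.001, -0.006, -1.0]]
wrist_force: [0.0, 0.1, -1.4]
opening: 0.0593
finger_force: 30.0
```

Call:
{"name": "arm_command", "arguments": {"rows": [{"translation": [0, 0, 0], "twist": [0, 0, 0], "claw": 76}, {"translation": [0, 0, 0], "twist": [0, 0, 0], "claw": 76}, {"translation": [0, 0, 0], "twist": [0, 0, 0], "claw": 76}, {"translation": [0, 0, 2], "twist": [0, 0, 0], "claw": 76}, {"translation": [0, 0, 4.4], "twist": [0, 0, 0], "claw": 76}]}}

```text
clock: 27.18
tcp_pos: [0.4734, 0.4252, 0.1994]
eef_rot: [[-0.005, 1.0, -0.008], [1.0, 0.005, -0.001], [-0.001, -0.008, -1.0]]
wrist_force: [0.3, 1.4, 1.0]
opening: 0.0762
finger_force: 0.0
```

Call:
{"name": "arm_command", "arguments": {"rows": [{"translation": [0, -1, 2], "twist": [0, 0, 0], "claw": 60}, {"translation": [0, -3, 3.2], "twist": [0, 0, 0], "claw": 40}, {"translation": [0, -5, 3.6], "twist": [0, 0, 0], "claw": 30}, {"translation": [0, -7, 3.6], "twist": [0, 0, 0], "claw": 24}, {"translation": [1, -9, 3.6], "twist": [0, 0, 0], "claw": 24}]}}

```text
clock: 27.8
tcp_pos: [0.4975, 0.1996, 0.2902]
eef_rot: [[-0.006, 1.0, -0.006], [1.0, 0.006, 0.001], [0.001, -0.006, -1.0]]
wrist_force: [1.0, 0.4, 0.5]
opening: 0.0339
finger_force: 0.0
```

```bash
python3 - <<'E'
from h import *
np.set_printoptions(precision=4,suppress=True)
def rc(P):
    q=(P-O)@RR; y=q[:,1]+.16; z=q[:,2]-.022
    return np.c_[q[:,0],y*np.cos(T)+z*np.sin(T),-y*np.sin(T)+z*np.cos(T)]
f=np.load("pics/w1.npz"); P,C,U=cloud(f["p"],f["d"],dict(camera_matrix=f["K"],origin=f["o"],attitude=f["a"]))
from plant import manip
p,d=manip.snapshot("side"); P2,_,_=cloud(p,d,manip.camera_info("side"))
p3,d3=manip.snapshot("scene"); P3,_,_=cloud(p3,d3,manip.camera_info("scene"))
for P_ in(P,P2,P3):
    q=rc(P_); k=q[(q[:,0]>.03)&(q[:,0]<.1)&(q[:,1]>.25)&(q[:,1]<.34)&(q[:,2]>.058)&(q[:,2]<.07)]; print("knob",len(k),(k.min(0)+k.max(0))/2,np.ptp(k,axis=0))
k=rc(P); k=k[(k[:,0]>.03)&(k[:,0]<.1)&(k[:,1]>.24)&(k[:,1]<.36)&(abs(k[:,2]-.035)<.004)]
for s in np.arange(.25,.34,.01):
    t=k[abs(k[:,1]-s)<.004]; print("bar s %.3f"%s, (t[:,0].min(),t[:,0].max()) if len(t) else "")
for Qc in clusters(P3,.012,.056,(.41,.54,.37,.495)): print("box",len(Qc),Qc.mean(0),Qc.max(0))
go(floor(.297,.112+.06,.055))
cv2.imwrite("pics/c1.png",p3[:,:,::-1])
E
```

```text
knob 319 [0.0545 0.2966 0.0625] [0.0174 0.0173 0.0089]
knob 25 [0.0537 0.2948 0.0631] [0.0159 0.0173 0.0077]
knob 36 [0.0548 0.2979 0.0629] [0.0199 0.0172 0.0095]
bar s 0.250 (np.float64(0.04775585905242611), np.float64(0.06129385355560243))
bar s 0.260 (np.float64(0.04731715499007413), np.float64(0.06166195484284047))
bar s 0.270 (np.float64(0.048064946881528924), np.float64(0.061399953829063485))
bar s 0.280 (np.float64(0.04780461452271933), np.float64(0.061277589249997676))
bar s 0.290 (np.float64(0.046461138889906065), np.float64(0.052389240068245))
bar s 0.300 (np.float64(0.04634184300275454), np.float64(0.06164701834091437))
bar s 0.310 (np.float64(0.04741392195671033), np.float64(0.06203607583013698))
bar s 0.320 (np.float64(0.048064666608580754), np.float64(0.061902278460869625))
bar s 0.330 (np.float64(0.04826895688413893), np.float64(0.06111841466778253))
bar s 0.340 
box 247 [0.4113 0.4147 0.0336] [0.4157 0.49   0.0557]
box 446 [0.4812 0.4359 0.0348] [0.508  0.4633 0.041 ]
at [0.5015 0.1966 0.2903] d [ 7.28 -4.42 -1.53] twist [1.21 0.01 0.17]
```

View pics/c1.png

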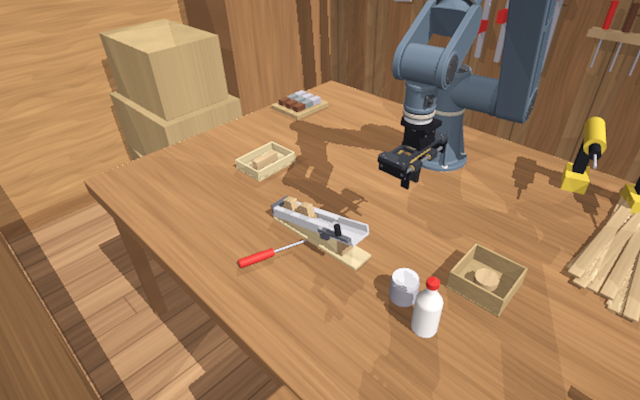

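The disc is in the box at (487,278), the batten in the tray, both shoes in the rail, and the keeper still open (θ≈0) with its knob where the model predicts.

Call:
{"name": "arm_command", "arguments": {"rows": [{"translation": [1.9, -1.2, 0], "twist": [0.4, 0, 0.05], "claw": 28}, {"translation": [3.8, -2.4, 0], "twist": [0.8, 0, 0.1], "claw": 28}, {"translation": [5.6, -3.5, -0.3], "twist": [1.21, 0.01, 0.17], "claw": 28}, {"translation": [7.28, -4.42, -0.8], "twist": [1.21, 0.01, 0.17], "claw": 28}, {"translation": [7.28, -4.42, -1.5], "twist": [1.21, 0.01, 0.17], "claw": 28}]}}

```text
clock: 28.52
tcp_pos: [0.6844, 0.0881, 0.2517]
eef_rot: [[-0.032, 0.999, -0.005], [0.977, 0.033, 0.21], [0.21, 0.002, -0.978]]
wrist_force: [-0.7, 0.9, 0.7]
opening: 0.0281
finger_force: 0.0
```

Call:
{"name": "arm_command", "arguments": {"rows": [{"translation": [0, 0, 0], "twist": [0, 0, 0], "claw": 28}, {"translation": [0, 0, 0], "twist": [0, 0, 0], "claw": 28}]}}

```text
clock: 28.78
tcp_pos: [0.68, 0.0917, 0.2522]
eef_rot: [[-0.036, 0.999, -0.012], [0.977, 0.037, 0.211], [0.211, -0.004, -0.978]]
wrist_force: [0.1, -0.7, -0.6]
opening: 0.0282
finger_force: 0.0
```

```bash
python3 - <<'E'
from h import *
np.set_printoptions(precision=4,suppress=True)
go(floor(.297,.112,.0545))
base=floor(.297,.112,.0545)
for t in range(0,96,10):
    a=np.radians(t); print(t,((floor(.232+.065*np.cos(a),.112,.055-.065*np.sin(a))-base)/.025).round(2))
print("axis",RR@[0,-np.sin(T),np.cos(T)])
E
```

```text
at [0.68   0.0917 0.2522] d [ 0.1   0.28 -2.35] twist [-0.01 -0.02 -0.04]
0 [0.02 0.   0.  ]
10 [-0.43 -0.05 -0.01]
20 [-0.86 -0.18 -0.03]
30 [-1.27 -0.38 -0.07]
40 [-1.63 -0.64 -0.13]
50 [-1.94 -0.97 -0.19]
60 [-2.19 -1.34 -0.27]
70 [-2.37 -1.74 -0.36]
80 [-2.48 -2.18 -0.45]
90 [-2.5  -2.62 -0.54]
axis [ 0.0062 -0.2084  0.978 ]
```

Call:
{"name": "arm_command", "arguments": {"rows": [{"translation": [0.08, 0, 0], "twist": [0, 0, 0], "claw": 28}, {"translation": [0.09, 0.1, -0.8], "twist": [0, 0, 0], "claw": 28}, {"translation": [0.1, 0.2, -1.6], "twist": [0, 0, 0], "claw": 28}, {"translation": [0.1, 0.28, -2.35], "twist": [0, 0, 0], "claw": 28}, {"translation": [0.1, 0.28, -2.35], "twist": [0, 0, 0], "claw": 22}]}}

```text
clock: 29.4
tcp_pos: [0.6823, 0.0976, 0.1907]
eef_rot: [[-0.034, 0.999, -0.015], [0.977, 0.036, 0.211], [0.211, -0.008, -0.977]]
wrist_force: [-0.4, 0.3, -0.0]
opening: 0.0246
finger_force: 0.0
```

```bash
python3 - <<'E'
from h import *
np.set_printoptions(precision=4,suppress=True)
go(floor(.297,.112,.0545))
from plant import manip; print(manip.sense()["wrist_force"])
E
```

```text
at [0.6823 0.0976 0.1907] d [0.01 0.04 0.11] twist [-0.01 -0.04 -0.04]
[-0.3834  0.3464 -0.0455]
```

Call:
{"name": "arm_command", "arguments": {"rows": [{"translation": [-0.43, -0.03, 0.08], "twist": [0, -0.2, 0.98], "claw": 22}, {"translation": [-0.86, -0.16, 0.06], "twist": [0, -0.42, 1.96], "claw": 22}, {"translation": [-1.27, -0.36, 0.02], "twist": [0, -0.63, 2.93], "claw": 22}, {"translation": [-1.63, -0.62, -0.04], "twist": [0, -0.83, 3.9], "claw": 22}, {"translation": [-1.94, -0.95, -0.1], "twist": [0, -1.04, 4.9], "claw": 22}]}}

```text
clock: 30.02
tcp_pos: [0.6355, 0.0738, 0.1915]
eef_rot: [[-0.792, 0.61, -0.007], [0.596, 0.777, 0.202], [0.129, 0.156, -0.979]]
wrist_force: [1.0, -0.0, -0.6]
opening: 0.0225
finger_force: 0.6
```

```bash
python3 - <<'E'
from h import *
np.set_printoptions(precision=4,suppress=True)
n=RR@[0,-np.sin(T),np.cos(T)]
for t in (50,60,70,80,90,98):
    a=np.radians(t); go(floor(.232+.065*np.cos(a),.112,.055-.065*np.sin(a)),Rot.from_rotvec(n*a).as_matrix()@RT)
from plant import manip; print(manip.sense()["wrist_force"])
E
```

```text
at [0.6355 0.0738 0.1915] d [-0.06  0.03 -0.11] twist [ 0.04  0.01 -0.07]
at [0.6355 0.0738 0.1915] d [-0.31 -0.34 -0.19] twist [ 0.04 -0.19  0.9 ]
at [0.6355 0.0738 0.1915] d [-0.49 -0.75 -0.28] twist [ 0.05 -0.4   1.88]
at [0.6355 0.0738 0.1915] d [-0.59 -1.18 -0.37] twist [ 0.05 -0.6   2.86]
at [0.6355 0.0738 0.1915] d [-0.62 -1.62 -0.46] twist [ 0.06 -0.81  3.84]
at [0.6355 0.0738 0.1915] d [-0.58 -1.98 -0.54] twist [ 0.06 -0.97  4.62]
[ 0.9614 -0.0021 -0.6392]
```

Call:
{"name": "arm_command", "arguments": {"rows": [{"translation": [-0.31, -0.34, -0.14], "twist": [0.04, -0.19, 0.9], "claw": 22}, {"translation": [-0.49, -0.75, -0.24], "twist": [0.05, -0.4, 1.88], "claw": 22}, {"translation": [-0.59, -1.18, -0.34], "twist": [0.05, -0.6, 2.86], "claw": 22}, {"translation": [-0.62, -1.62, -0.43], "twist": [0.06, -0.81, 3.84], "claw": 22}, {"translation": [-0.62, -1.8, -0.47], "twist": [0.06, -0.81, 3.84], "claw": 22}]}}

```text
clock: 30.65
tcp_pos: [0.6199, 0.0304, 0.18]
eef_rot: [[-1.0, -0.018, -0.006], [-0.019, 0.977, 0.213], [0.002, 0.213, -0.977]]
wrist_force: [0.5, 13.3, 4.5]
opening: 0.0222
finger_force: 6.9
```

Call:
{"name": "arm_command", "arguments": {"rows": [{"translation": [0, -0.05, -0.01], "twist": [0, 0, 0], "claw": 22}, {"translation": [0, -0.05, -0.01], "twist": [0, 0, 0], "claw": 22}]}}

```text
clock: 30.9
tcp_pos: [0.6199, 0.0305, 0.1801]
eef_rot: [[-1.0, -0.018, -0.006], [-0.019, 0.977, 0.213], [0.002, 0.213, -0.977]]
wrist_force: [0.8, 8.8, 2.5]
opening: 0.0221
finger_force: 5.0
```

Call:
{"name": "arm_command", "arguments": {"rows": [{"translation": [0, 0.1, 0.02], "twist": [0, 0, 0], "claw": 30}, {"translation": [0, 0.1, 0.02], "twist": [0, 0, 0], "claw": 30}, {"translation": [0, -0.2, 1.5], "twist": [0, 0, 0], "claw": 30}, {"translation": [0, -0.7, 3.5], "twist": [0, 0, 0], "claw": 30}, {"translation": [-1.5, -0.9, 5], "twist": [0, 0, 0], "claw": 30}]}}

```text
clock: 31.52
tcp_pos: [0.5846, 0.0028, 0.3057]
eef_rot: [[-1.0, -0.022, -0.001], [-0.022, 0.979, 0.204], [-0.003, 0.204, -0.979]]
wrist_force: [-0.2, -0.9, 1.0]
opening: 0.0301
finger_force: 0.0
```

Call:
{"name": "arm_command", "arguments": {"rows": [{"translation": [-2, 0, 1], "twist": [0, 0, 0], "claw": 30}, {"translation": [-4, 0, 1], "twist": [0, 0, 0], "claw": 30}, {"translation": [-4, 0, 1], "twist": [0, 0, 0], "claw": 30}]}}

```text
clock: 31.9
tcp_pos: [0.4781, 0.0052, 0.3287]
eef_rot: [[-1.0, -0.02, -0.01], [-0.022, 0.978, 0.207], [0.006, 0.207, -0.978]]
wrist_force: [-0.1, 0.8, 0.2]
opening: 0.0299
finger_force: 0.0
```

```bash
python3 - <<'E'
from h import *
np.set_printoptions(precision=4,suppress=True)
from plant import manip
def rc(P):
    q=(P-O)@RR; y=q[:,1]+.16; z=q[:,2]-.022
    return np.c_[q[:,0],y*np.cos(T)+z*np.sin(T),-y*np.sin(T)+z*np.cos(T)]
im=[]
for n in("scene","side"):
    p,d=manip.snapshot(n); P,_,_=cloud(p,d,manip.camera_info(n)); q=rc(P); im.append(p[80:350,130:530])
    k=q[(abs(q[:,0])<.05)&(q[:,1]>.19)&(q[:,1]<.3)&(q[:,2]>.058)&(q[:,2]<.07)]; c=(k.min(0)+k.max(0))/2
    print(n,"knob",len(k),c,"theta",np.degrees(np.arctan2(.055-c[0],c[1]-.232)))
    m=(abs(q[:,0])<.02)&(q[:,2]>.045)&(q[:,2]<.056)&(q[:,1]>-.02)&(q[:,1]<.19)
    for c in clusters(q[m]*[1,1,0]+[0,0,.05],0,1,(-.05,.05,-.05,.3),cell=.003): print("rib x,s:",c.min(0)[:2],c.max(0)[:2])
cv2.imwrite("pics/f.png",np.hstack(im)[:,:,::-1])
E
```

```text
scene knob 31 [-0.0094  0.2346  0.0627] theta 87.7022751798566
rib x,s: [-0.0135  0.0357] [0.0139 0.0749]
rib x,s: [-0.0116  0.1061] [0.0153 0.1435]
side knob 29 [-0.0127  0.2306  0.0623] theta 91.20502088369687
rib x,s: [-0.0149  0.0345] [0.0114 0.0704]
rib x,s: [-0.0134  0.1036] [0.0121 0.1396]
```

View pics/f.png

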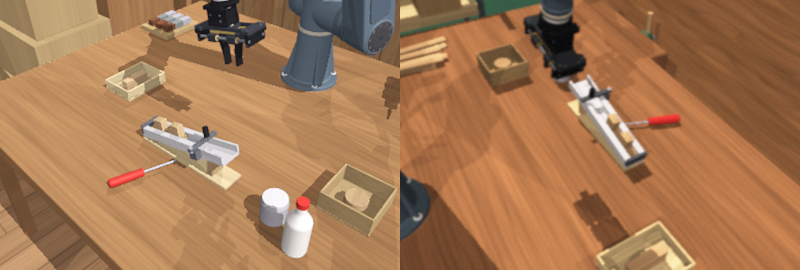

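The keeper is across the bed at (205,140) in the left half. Both shoes are home, and the batten and disc are in their containers with nothing left on the bench.

```bash
python3 -c "
from plant import manip
print(manip.finish_job())"
```

```text
the job is handed in; nothing more can be done
None
```

I handed the job in at about 32 s of the 210 s allowed: both shoes (only two were present) are home against the end stop with toes downhill, the keeper is shut, the one batten is in the tray and the one disc in the box; hand-in returned no verdict.

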